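# Kit the horse puppet's mending caddy

### The arm

A 6-joint arm with a two-finger parallel gripper is mounted at the origin on the work surface. World frame = base frame: x ahead of the robot, y to its left, z up, the work surface at z = 0. Lengths are in m, angles in rad, forces in N, time in s.
With the tool pointing down it reaches from about 0.3 to 0.95 m from the base axis. Payload 3.1 kg.
Tool frame: the origin (TCP) lies at the very end of the fingers, on their centre line; the grasp point (between the pads) lies 19 mm behind it (env.tcp_to_grasp is the distance from the TCP to the grasp point, in m); z points along the fingers, y is the direction in which the jaws open and shut (so a half turn about z gives the same grasp; the last joint's range is limited). The gripper opens to 85 mm and grips with 20 to 120 N. Pads are 22 mm wide; open, the fingers measure 114 mm over their backs; the gripper's body (76 mm by 85 mm) begins 54 mm behind the grasp point. The pads swing forward as they close: fully open they stand 13 mm farther back than shut.
Start: joints at [-1.379, 0.308, 1.634, -0, 1.2, -0.07], TCP at [0.162, -0.604, 0.231] pointing down, gripper open.
Joint ranges: [-3.06, 3.06], [-0.79, 1.96], [0.05, 2.63], [-1.19, 4.34], [0.05, 2.64], [-2.94, 2.94]. Speed limits (rad/s): [2.79, 2.79, 3.14, 3.14, 3.14, 3.14].

### API

Orientations are given as a unit quaternion [x, y, z, w].
In Python, from rig import status, cams, finish_job, spotter, env gives the robot as it stands.
- The arm moves only by the shell command python3 -m jog 'ROWS' [FORCE]. ROWS is JSON, a list that holds one entry, the list of rows, each a list of 5 numbers: the finger opening in m, from 0 to 0.0854, then the shift along the tool's x, y, z in m, then the turn about the tool's z in rad. In form: [[[gripper, x, y, z, twist], ...]]. A call has exactly 8 rows; each row shifts and turns the pose as measured when the row begins, along the tool's axes as they then stand; what a row does not reach is not made up. A row lasts 1/10 s, in which the tool goes at most 50 mm and 8.59 degrees, less where a joint would pass 70% of its speed; a pose out of reach is approached as far as the arm can. A call is refused whole if a number of a shift passes 0.05 or a number of a turn 0.15, either way. A call with a gripper value outside its range is refused whole. The fingers move at their own pace and stop on an object; FORCE is the grip in N (left out, the last holds). Time passes only in rows, so rows that do not move let the fingers close, or fill a call up. It gives the time, the measured TCP pose, the force and the opening at its end, in the units of the state.
- status.sense(): the state, without advancing time (a new reading comes with each control period).
- cams.snapshot(name): name is "scene" or "top"; returns a dict with "frame" (480x640x3 uint8, red, green, blue), "mtx" (3x3 intrinsics, pixels), "dist_coeffs" ([k1, k2, p1, p2, k3] as OpenCV has them; the pictures are not rectified), "position" and "orientation" of the camera in the world. Camera axes: x right, y down, z forward; pixel columns grow to the right and rows downward; lengths in m; the calibration is good to about 2 mm. A picture is of the moment at which its call begins. There is no depth.
- finish_job(): hands the job in, once; it reports no verdict.
Trained networks look in the newest picture that a camera, given by its name, has taken for a name from the list of things; names that differ only in an ending like _2 or _b are one class to them, and where a whole thing is asked for, a point or a joint stands for the part that bears it (a point fixed in the world has none). Each returns a list of dicts, best first, with "score" (0 to 1); they miss things now and then, are a little off and sometimes report something else, mostly with a low value. They report only what shows in the picture. A call takes as long as a camera call. They do not tell look-alikes from the thing itself.
- spotter.spot_in(camera, name): "rect" ([left, top, width, height] in pixels, round what is visible of it).
- spotter.tip_of(camera, name): "uv" ([column, row] in pixels: a listed point, or the origin of a listed thing).
The state is a dict: "t": time; "q": joint angles; "qvel": joint speeds; "joint_efforts": joint torques, N m; "ee_pos": TCP position; "ee_rot": TCP orientation; "ft_force": force on the tool from outside, world axes, zero at the start; "wrist_torque": the same for the moment, N m; "opening": opening from 0.0 (shut) to 1.0 (fully open).
Only numpy, scipy, OpenCV 4.12 (cv2) and the standard library are available. Lean on these libraries where they do the work, as an engineer would, in place of code of your own. Each camera call takes 0.05 s, during which the arm holds its last target.

### The job

Kit the mending caddy for the red horse puppet: the red horse head goes in the blue tray, the pale birch hand in the yellow tray, the brass ring in the green tray and the chrome spring clamp in the white tray. Lower each one in rather than dropping it, so that it lies flat on the floor of its tray. Leave the black horse head and the dark walnut hand where they lie; they belong to other puppets.

Things in the scene. Friction and masses are not known exactly. Their poses are not given: they have to be found in the camera images.
- red_head: Shiny red, black-maned wooden puppet horse head lying on its side, 102 x 77 x 36 mm high, 0.12 kg. Origin: underside, mid neck, the best grip: flat-sided, 38 mm wide across y for x -25 to 12 mm. +z up; +x along the neck from the stump (x -42) to the ear tips (x 60); the muzzle, x 20 to 56, points to -y and ends at y -58; mane at y 19. Goes into the blue tray. Starts on a fixed grey mat 4 mm thick.
- birch_hand: Pale birch puppet hand with dowel wrist, lying flat, 98 x 47 x 16 mm high, 0.035 kg. Origin: underside, below the dowel's axis, the best grip: dowel 16 mm thick, x -26 to 20 mm. +z up, +x to the fingers: palm 32 mm wide from x 19, finger tips x 72, thumb to y 30, other side y -18. Goes into the yellow tray. Starts on a fixed grey mat 4 mm thick.
- brass_ring: brass curtain ring lying flat, outside diameter 52 mm, hole 32 mm, round section 10 mm thick (height 10 mm), 0.05 kg, with a small eye that sticks out to x = +35 mm. Origin: underside, centre of the ring; +z up, +x towards the eye. Goes into the green tray. Starts on a fixed grey mat 4 mm thick.
- spring_clamp: Chrome spring clamp, orange tips, closed (rigid, does not open), lying on its side, 104 x 57 x 22 mm high, 0.09 kg. Origin: underside, below the pivot, the best grip: cheeks 30 mm wide across y for x -14 to 14 mm. +z up, +x to the jaws (x 48); handles spread to y +-28 at x -56. Goes into the white tray. Starts on a fixed grey mat 4 mm thick.
- black_head: Black, grey-maned wooden puppet horse head lying on its side, 102 x 77 x 36 mm high, 0.12 kg. Origin: underside, mid neck, the best grip: flat-sided, 38 mm wide across y for x -25 to 12 mm. +z up; +x along the neck from the stump (x -42) to the ear tips (x 60); the muzzle, x 20 to 56, points to -y and ends at y -58; mane at y 19. Another puppet's: leave it. Starts on a fixed grey mat 4 mm thick.
- walnut_hand: Dark walnut puppet hand with dowel wrist, lying flat, 98 x 47 x 16 mm high, 0.035 kg. Origin: underside, below the dowel's axis, the best grip: dowel 16 mm thick, x -26 to 20 mm. +z up, +x to the fingers: palm 32 mm wide from x 19, finger tips x 72, thumb to y 30, other side y -18. Another puppet's: leave it. Starts on a fixed grey mat 4 mm thick.
- tray_blue: Blue plastic open tray, one of four equal ones fixed two by two, in any corner, in a plywood caddy; outside 130 (x) x 122 (y) x 22 mm high, walls and floor 3 mm. Origin: centre of its underside, 4 mm above the table; inner floor 3 mm above the origin; +z up. For the red horse head.
- tray_yellow: Yellow plastic open tray, one of four equal ones fixed two by two, in any corner, in a plywood caddy; outside 130 (x) x 122 (y) x 22 mm high, walls and floor 3 mm. Origin: centre of its underside, 4 mm above the table; inner floor 3 mm above the origin; +z up. For the pale birch hand.
- tray_green: Green plastic open tray, one of four equal ones fixed two by two, in any corner, in a plywood caddy; outside 130 (x) x 122 (y) x 22 mm high, walls and floor 3 mm. Origin: centre of its underside, 4 mm above the table; inner floor 3 mm above the origin; +z up. For the brass ring.
- tray_white: White plastic open tray, one of four equal ones fixed two by two, in any corner, in a plywood caddy; outside 130 (x) x 122 (y) x 22 mm high, walls and floor 3 mm. Origin: centre of its underside, 4 mm above the table; inner floor 3 mm above the origin; +z up. For the chrome spring clamp.
Not all that is in view belongs to the job. Leave any pink or purple look-alike of the spring_clamp alone. What is meant by the red_head is not pink, and is the larger of those in its own colour.

How it is judged:
At the end, for the whole second after the job is handed in: Red head in the blue tray, birch hand in yellow, brass ring in green, clamp in white: each flat (within 0.15 rad) on the inner floor (within 6 mm), inside the walls, at rest; black head and walnut hand within 15 mm of their start (x of red_head in the frame of tray_blue between -0.062 and 0.062 m and y of red_head in the frame of tray_blue between -0.058 and 0.058 m and z of red_head in the frame of tray_blue below 0.009 m and angle between each of red_head, birch_hand, brass_ring, spring_clamp's own z axis and vertical below 0.15 rad and linear speed of each of red_head, birch_hand, brass_ring, spring_clamp below 0.02 m/s and angular speed of each of red_head, birch_hand, brass_ring, spring_clamp below 0.2 rad/s and x of birch_hand in the frame of tray_yellow between -0.062 and 0.062 m and y of birch_hand in the frame of tray_yellow between -0.058 and 0.058 m and z of birch_hand in the frame of tray_yellow below 0.009 m and x of brass_ring in the frame of tray_green between -0.062 and 0.062 m and y of brass_ring in the frame of tray_green between -0.058 and 0.058 m and z of brass_ring in the frame of tray_green below 0.009 m and x of spring_clamp in the frame of tray_white between -0.062 and 0.062 m and y of spring_clamp in the frame of tray_white between -0.058 and 0.058 m and z of spring_clamp in the frame of tray_white below 0.009 m and distance of each of black_head, walnut_hand from where it was at the start of the episode below 0.015 m); the robot touches nothing.
It fails at once if a part to be kitted was dropped (faster than 0.7 m/s, a fall of about 25 mm, with no finger on it) ((linear speed of red_head above 0.7 m/s and contact force between the fingers and red_head below 0.05 N) or (linear speed of birch_hand above 0.7 m/s and contact force between the fingers and birch_hand below 0.05 N) or (linear speed of brass_ring above 0.7 m/s and contact force between the fingers and brass_ring below 0.05 N) or (linear speed of spring_clamp above 0.7 m/s and contact force between the fingers and spring_clamp below 0.05 N)).
It fails at once if the black horse head was moved more than 15 mm (distance of black_head from where it was at the start of the episode above 0.015 m).
It fails at once if the walnut hand was moved more than 15 mm (distance of walnut_hand from where it was at the start of the episode above 0.015 m).
It also fails if it takes over 106 s, if anything falls off the work surface, if the arm or the gripper's body presses on something with over 40 N, if the wrist force passes 120 N, or if a joint passes its speed limit or range.

## Working session

There is one attempt and no reset: what is moved stays moved. The work goes in short steps, Python scripts to look and compute and a shell command to move; the robot and the scene stay as the last step left them, time stands still between calls to the robot, and variables do not carry over. Pictures are saved under pics/ and viewed, and the job is handed in when it is done.

```bash
mkdir -p pics; ls; cat > h.py <<'E'
import numpy as np, cv2
from scipy.spatial.transform import Rotation as R
from rig import status,cams,spotter,env
def save(n,f):
    cv2.imwrite(n,f[:,:,::-1])
def Rm(s):
    o=np.array(s["orientation"]); return R.from_quat(o).as_matrix() if o.size==4 else o.reshape(3,3)
def p2w(s,uv,z):
    u=cv2.undistortPoints(np.array([[uv]],float),np.array(s["mtx"]),np.array(s["dist_coeffs"]))[0,0]
    d=Rm(s)@np.array([u[0],u[1],1]); c=np.array(s["position"]); return c+d*(z-c[2])/d[2]
def w2p(s,p):
    M=Rm(s); c=np.array(s["position"]); rv,_=cv2.Rodrigues(M.T)
    return cv2.projectPoints(np.array([p],float),rv,-M.T@c,np.array(s["mtx"]),np.array(s["dist_coeffs"]))[0][0,0]
E
python3 - <<'E'
from h import *
for n in ["top","scene"]:
    s=cams.snapshot(n); save(f"pics/{n}0.png",s["frame"]); print(n,s["position"],s["orientation"],s["mtx"])
    for k in ["red_head","birch_hand","brass_ring","spring_clamp","black_head","walnut_hand","tray_blue","tray_yellow","tray_green","tray_white"]:
        print(k,[(np.round(d["uv"]).tolist(),round(d["score"],2)) for d in spotter.tip_of(n,k)],[(np.round(d["rect"]).tolist(),round(d["score"],2)) for d in spotter.spot_in(n,k)])
print(status.sense())
E
```

```text
pics
top [0.27060157 0.06897045 1.13241515] [-0.69639914  0.71437381 -0.03928506  0.05616928] [[492.19730668   0.         307.20691503]
 [  0.         492.19730668 239.69565501]
 [  0.           0.           1.        ]]
red_head [([300.0, 191.0], 0.97), ([440.0, 312.0], 0.63), ([166.0, 310.0], 0.62)] [([427.0, 288.0, 43.0, 45.0], 0.89), ([142.0, 299.0, 32.0, 35.0], 0.86), ([292.0, 164.0, 31.0, 46.0], 0.64), ([192.0, 204.0, 21.0, 43.0], 0.43)]
birch_hand [([245.0, 236.0], 0.81)] [([240.0, 209.0, 21.0, 39.0], 0.74)]
brass_ring [([294.0, 238.0], 0.68)] [([285.0, 228.0, 23.0, 23.0], 0.68), ([397.0, 191.0, 64.0, 64.0], 0.67)]
spring_clamp [([214.0, 338.0], 0.93), ([129.0, 219.0], 0.86), ([252.0, 187.0], 0.82), ([426.0, 222.0], 0.27)] [([244.0, 166.0, 11.0, 44.0], 0.92), ([104.0, 198.0, 36.0, 47.0], 0.72), ([194.0, 314.0, 36.0, 51.0], 0.66)]
black_head [([206.0, 182.0], 0.92)] [([192.0, 154.0, 42.0, 46.0], 0.87)]
walnut_hand [([197.0, 233.0], 0.6)] [([191.0, 204.0, 20.0, 42.0], 0.55)]
tray_blue [([414.0, 172.0], 0.93), ([253.0, 185.0], 0.39)] [([387.0, 141.0, 64.0, 61.0], 0.75)]
tray_yell
[... 1433 characters left out ...]
0, 206.0, 31.0, 33.0], 0.29)]
{'t': 2.1, 'q': array([-1.37867380e+00,  3.08098186e-01,  1.63382291e+00, -3.39041505e-06,
        1.19970697e+00, -6.96445457e-02]), 'qvel': array([-0.00080708, -0.00041148,  0.00133253, -0.00041374,  0.00088745,
        0.00032826]), 'joint_efforts': array([ 1.77182314e-04, -4.15269792e+01, -2.77073336e+01, -1.17611253e-04,
        9.24495653e-04,  1.03341011e-05]), 'ee_pos': array([ 0.16174683, -0.60369848,  0.23126222]), 'ee_rot': array([ 9.91446890e-01,  1.30510781e-01, -2.66045925e-06, -1.75759932e-05]), 'ft_force': array([ 1.16259146, -0.37848235,  0.46679357]), 'wrist_torque': array([ 0.01899603, -0.02972378,  0.04147658]), 'opening': 0.9979002138464083}
```

View pics/top0.png

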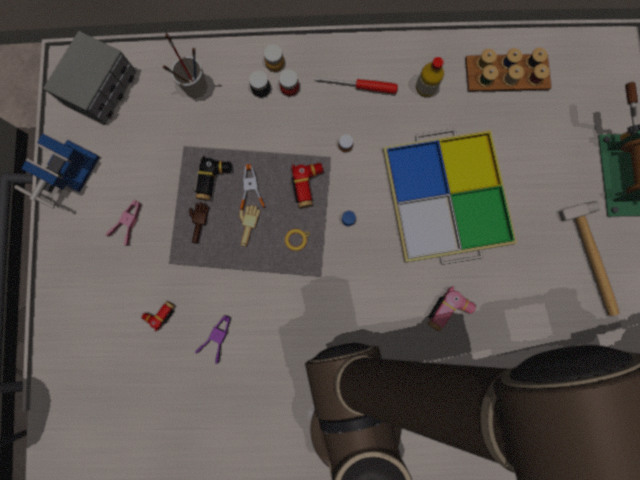

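View pics/scene0.png

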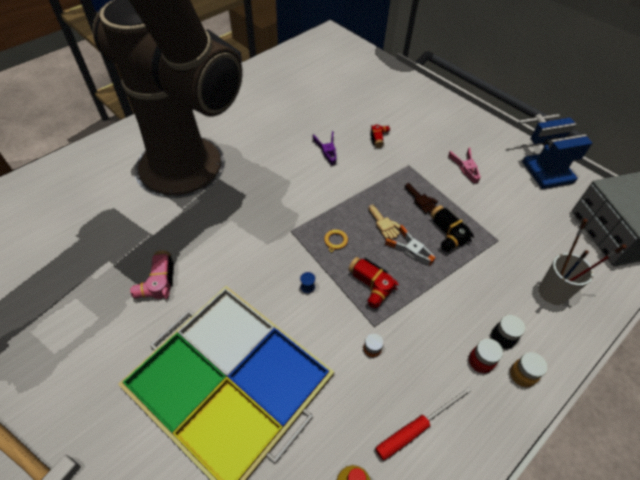

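```bash
python3 - <<'E'
from h import *
f=cv2.imread("pics/top0.png")
cv2.imwrite("pics/crop1.png",cv2.resize(f[140:360,90:330],None,fx=3.3,fy=2.7*0+2.72*1.0,interpolation=cv2.INTER_CUBIC)) if 0 else cv2.imwrite("pics/crop1.png",cv2.resize(f[140:360,90:330],None,fx=2.7,fy=2.7,interpolation=cv2.INTER_CUBIC))
cv2.imwrite("pics/crop2.png",cv2.resize(f[110:340,370:520],None,fx=2.6,fy=2.6,interpolation=cv2.INTER_CUBIC))
E
```

```text
(no output)
```

View pics/crop1.png

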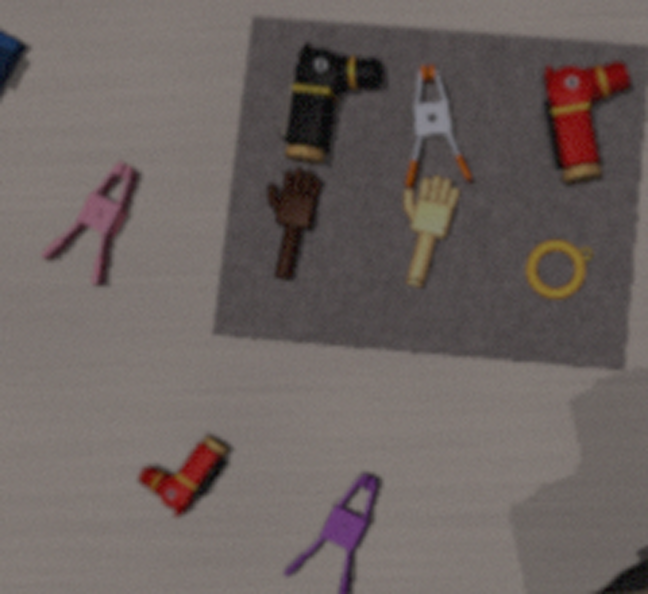

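View pics/crop2.png

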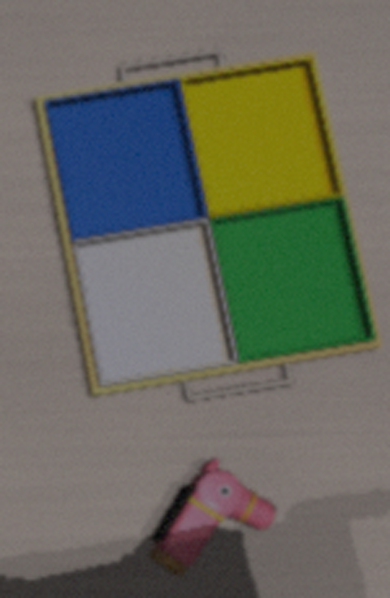

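```bash
cat >> h.py <<'E'
def ortho(s,cx,cy,z,half=0.07,px=4):
    # image up=+x, left=+y ; px per mm
    n=int(half*2000*px); I,J=np.mgrid[0:n,0:n]
    X=cx+half-I/(1000*px); Y=cy+half-J/(1000*px)
    P=np.stack([X.ravel(),Y.ravel(),np.full(X.size,z)],1)
    M=Rm(s); c=np.array(s["position"]); rv,_=cv2.Rodrigues(M.T)
    uv=cv2.projectPoints(P,rv,-M.T@c,np.array(s["mtx"]),np.array(s["dist_coeffs"]))[0].reshape(n,n,2).astype(np.float32)
    return cv2.remap(s["frame"],uv[...,0],uv[...,1],cv2.INTER_CUBIC)
def grid(img,cx,cy,half,px,step=0.02):
    img=img.copy()
    for v in np.arange(np.ceil((cx-half)/step)*step,cx+half,step):
        r=int((cx+half-v)*1000*px); cv2.line(img,(0,r),(img.shape[1],r),(0,255,255),1); cv2.putText(img,"%.2f"%v,(0,r-2),0,.4,(255,255,255),1)
    for v in np.arange(np.ceil((cy-half)/step)*step,cy+half,step):
        r=int((cy+half-v)*1000*px); cv2.line(img,(r,0),(r,img.shape[0]),(0,255,255),1); cv2.putText(img,"%.2f"%v,(r+1,10),0,.4,(255,255,255),1)
    return img
E
python3 - <<'E'
from h import *
t=cams.snapshot("top"); s=cams.snapshot("scene")
P={"red_head":((300,191),(375,141)),"birch":((245,236),(378,216)),"ring":((294,238),(332,242)),"clamp":((252,187),(414,252)),"blue":((414,172),(278,379)),"yel":((466,163),(230,433)),"gr":((475,216),(178,384)),"wh":((425,224),(228,334)),"black":((206,182),(448,227)),"walnut":((197,233),(413,194))}
for k,(a,b) in P.items():
    z=0.005
    print(k,p2w(t,a,z).round(3),p2w(s,b,z).round(3))
np.savez("t0.npz",**{k:np.array(v) for k,v in t.items()})
for k in ["red_head","birch","ring","clamp"]:
    c=p2w(t,P[k][0],0.02); z={"red_head":.04,"birch":.015,"ring":.009,"clamp":.02}[k]
    h=.07
    for n,q in (("t",t),("s",s)):
        g=grid(ortho(q,c[0],c[1],z,h,4),c[0],c[1],h,4)
        save(f"pics/o_{k}_{n}.png",g)
    a=cv2.imread(f"pics/o_{k}_t.png");b=cv2.imread(f"pics/o_{k}_s.png")
    cv2.imwrite(f"pics/o_{k}.png",cv2.resize(np.hstack([a,b]),(800,400),interpolation=cv2.INTER_AREA))
E
```

```text
red_head [0.54  0.108 0.005] [0.266 0.419 0.005]
birch [0.437 0.238 0.005] [0.442 0.241 0.005]
ring [0.429 0.125 0.005] [0.425 0.113 0.005]
clamp [0.553 0.221 0.005] [0.561 0.225 0.005]
blue [ 0.578 -0.161  0.005] [ 0.579 -0.168  0.005]
yel [ 0.596 -0.284  0.005] [ 0.596 -0.285  0.005]
gr [ 0.469 -0.296  0.005] [ 0.468 -0.304  0.005]
wh [ 0.453 -0.179  0.005] [ 0.45  -0.182  0.005]
black [0.569 0.331 0.005] [0.567 0.334 0.005]
walnut [0.447 0.351 0.005] [0.451 0.351 0.005]
```

View pics/o_red_head.png

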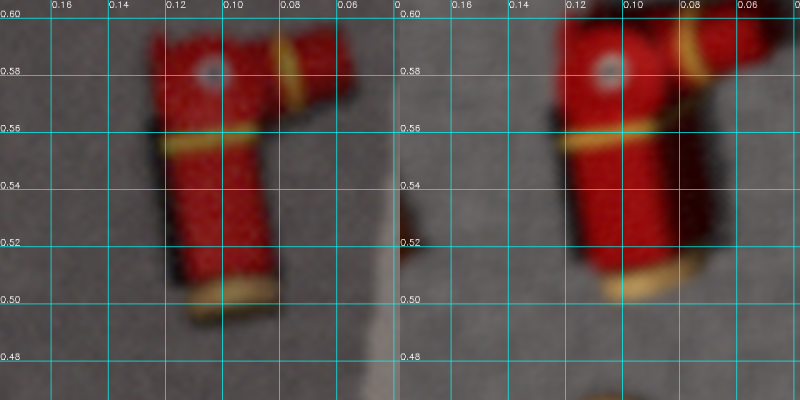

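View pics/o_birch.png

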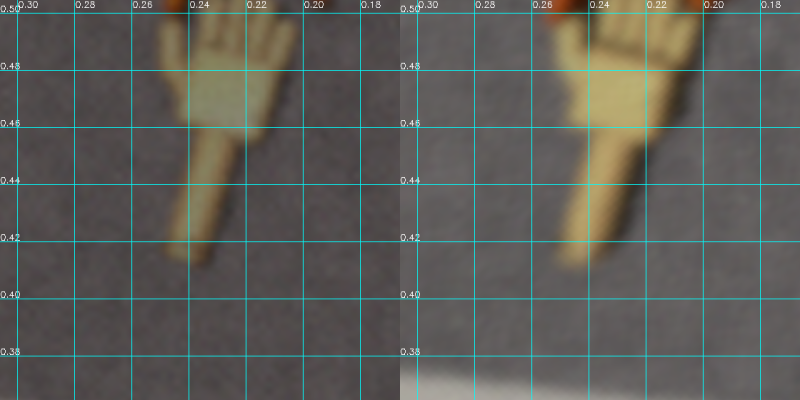

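View pics/o_ring.png

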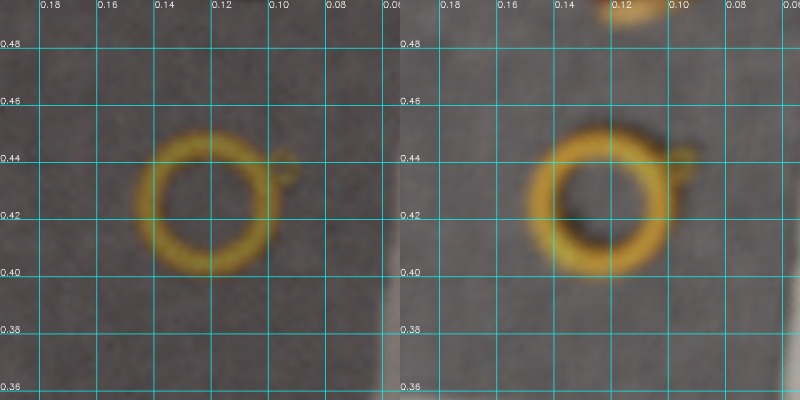

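View pics/o_clamp.png

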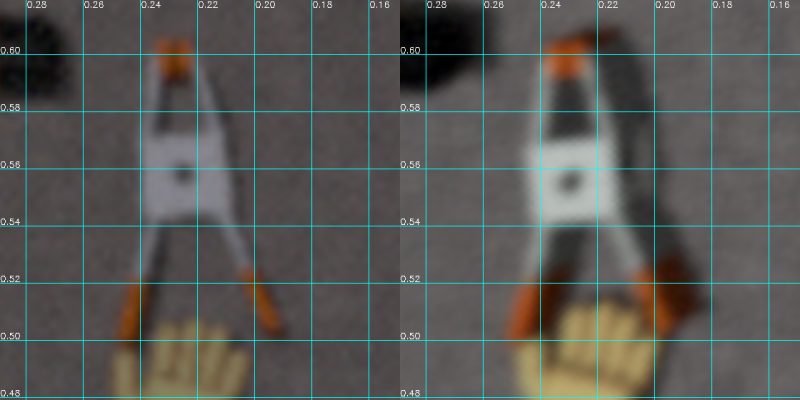

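```bash
cat > go.py <<'E'
import sys
from h import *
x,y,z=map(float,sys.argv[1:4])
s=status.sense(); M=R.from_quat(s["ee_rot"]).as_matrix(); p=np.array(s["ee_pos"])
yaw=np.arctan2(M[1,0],M[0,0]); d=np.array([x,y,z])-p
tw=0
if len(sys.argv)>4:
    tw=yaw-float(sys.argv[4]); tw=(tw+np.pi/2)%np.pi-np.pi/2
ya=yaw-tw
A=np.array([[np.cos(ya),np.sin(ya),0],[np.sin(ya),-np.cos(ya),0],[0,0,-1]])
print("t",round(s["t"],2),"pos",p.round(4),"yaw",round(yaw,3),"tilt",M[2].round(3),"op",round(s["opening"],3),"ft",np.round(s["ft_force"],1),"q",np.round(s["q"],2))
print("twist",round(tw,3),"delta_now",(M.T@d).round(4),"delta_after_twist",(A.T@d).round(4))
E
python3 go.py 0.538 0.1035 0.15 0.16
python3 - <<'E'
from h import *
z=np.load("t0.npz",allow_pickle=True); t={k:z[k] for k in z.files}
s=cams.snapshot("scene")
c=(.5236,-.2324);h=.16
im=[]
for q in (t,s):
    im.append(grid(ortho(q,c[0],c[1],.026,h,2.0),c[0],c[1],h,2.0))
save("pics/tray.png",cv2.resize(np.hstack(im),(800,400),interpolation=cv2.INTER_AREA))
E
```

```text
t 2.2 pos [ 0.1617 -0.6037  0.2313] yaw 0.262 tilt [ 0. -0. -1.] op 1.002 ft [-0.2  0.7 -0.1] q [-1.38  0.31  1.63  0.    1.2  -0.07]
twist 0.102 delta_now [ 0.5465 -0.5857  0.0813] delta_after_twist [ 0.4841 -0.6382  0.0813]
```

View pics/tray.png

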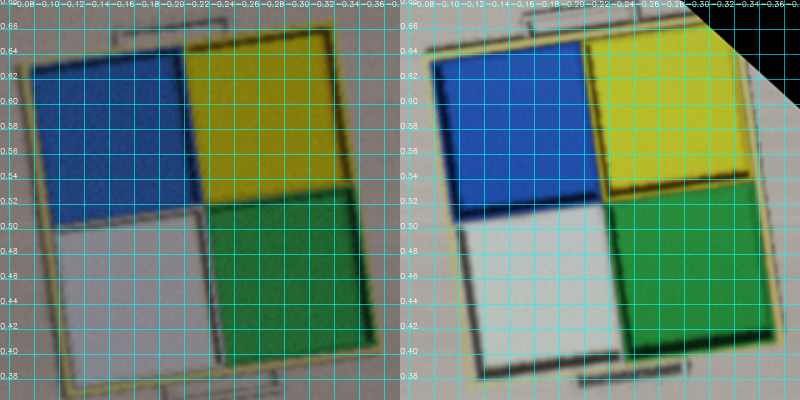

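```bash
python3 -m jog '[[[0.085,0.02,-0.03,0,0.1],[0.085,0.03,-0.04,0,0],[0.085,0.03,-0.04,0,0],[0.085,0.03,-0.04,0,0],[0.085,0.03,-0.04,0,0],[0.085,0.03,-0.04,0,0],[0.085,0.03,-0.04,0,0],[0.085,0.03,-0.04,0,0]]]' 40; python3 go.py 0.538 0.1035 0.15 0.16
```

```text
t: 3.05
ee_pos: [0.337, -0.2627, 0.2308]
ee_rot: [0.997, 0.072, 0.002, 0.004]
ft_force: [0.4, -0.1, -0.2]
opening: 0.999
t 3.05 pos [ 0.337  -0.2627  0.2308] yaw 0.145 tilt [ 0.003  0.008 -1.   ] op 0.999 ft [ 0.4 -0.1 -0.2] q [-0.76 -0.09  2.08 -0.    1.15  0.67]
twist -0.015 delta_now [ 0.2515 -0.3341  0.0787] delta_after_twist [ 0.2568 -0.3296  0.0808]
```

```bash
python3 -m jog '[[[0.065,0.03,-0.04,0,-0.01],[0.065,0.03,-0.04,0,0],[0.065,0.03,-0.04,0,0],[0.065,0.03,-0.04,0,0],[0.065,0.03,-0.04,0.01,0],[0.065,0.03,-0.04,0.01,0],[0.065,0.03,-0.04,0.01,0],[0.065,0.02,-0.03,0.02,0]]]'; python3 go.py 0.538 0.1035 0.15 0.16
```

```text
t: 3.85
ee_pos: [0.5202, 0.0794, 0.187]
ee_rot: [0.997, 0.078, 0.012, 0.007]
ft_force: [0.7, -1.1, 0.1]
opening: 0.76
t 3.85 pos [0.5202 0.0794 0.187 ] yaw 0.157 tilt [ 0.023  0.016 -1.   ] op 0.76 ft [ 0.7 -1.1  0.1] q [ 0.08  0.15  1.92 -0.02  1.04  1.5 ]
twist -0.003 delta_now [ 0.0206 -0.0216  0.0371] delta_after_twist [ 0.0215 -0.021   0.037 ]
```

```bash
python3 -m jog '[[[0.065,0.01,-0.01,0.02,0],[0.065,0.01,-0.01,0.02,0],[0.065,0,0,0.02,0],[0.065,0,0,0.02,0],[0.065,0,0,0.01,0],[0.065,0,0,0,0],[0.065,0,0,0,0],[0.065,0,0,0,0]]]'; python3 go.py 0.538 0.1035 0.015 0.16
python3 - <<'E'
from h import *
for n in ("top","scene"):
    s=cams.snapshot(n); p=status.sense()["ee_pos"]; u=w2p(s,p).astype(int); print(u)
    f=s["frame"].copy(); cv2.circle(f,tuple(int(i) for i in u),2,(0,255,0),-1)
    c=f[max(0,u[1]-70):u[1]+70,u[0]-90:u[0]+90]; save(f"pics/g1{n}.png",cv2.resize(c,None,fx=4,fy=4,interpolation=cv2.INTER_CUBIC))
E
```

```text
t: 4.65
ee_pos: [0.5423, 0.1092, 0.0938]
ee_rot: [0.996, 0.083, 0.013, 0.006]
ft_force: [-0.1, -0.1, -0.5]
opening: 0.764
t 4.65 pos [0.5423 0.1092 0.0938] yaw 0.166 tilt [ 0.025  0.015 -1.   ] op 0.764 ft [-0.1 -0.1 -0.5] q [ 0.13  0.33  1.92 -0.02  0.87  1.54]
twist 0.006 delta_now [-0.0072  0.0038  0.0787] delta_after_twist [-0.0052  0.0049  0.0788]
[297 180]
[375 252]
```

View pics/g1scene.png

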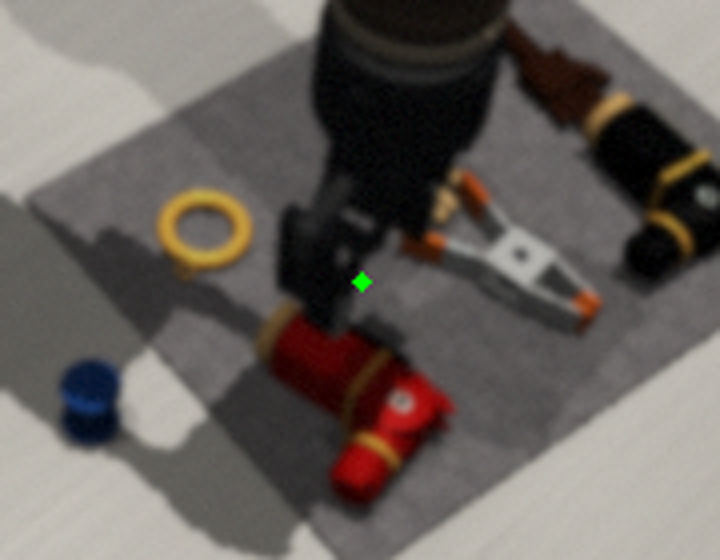

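```bash
python3 -m jog '[[[0.065,-0.005,0.005,0.015,0],[0.065,0,0,0.015,0],[0.065,0,0,0.015,0],[0.065,0,0,0.015,0],[0.065,0,0,0.01,0],[0.065,0,0,0.005,0],[0.065,0,0,0,0],[0.065,0,0,0,0]]]'; python3 go.py 0.538 0.1035 0.01 0.16
```

```text
t: 5.55
ee_pos: [0.546, 0.1028, 0.0202]
ee_rot: [0.996, 0.083, 0.019, 0.006]
ft_force: [-0.2, 0.3, -0.5]
opening: 0.767
t 5.55 pos [0.546  0.1028 0.0202] yaw 0.166 tilt [ 0.036  0.015 -0.999] op 0.767 ft [-0.2  0.3 -0.5] q [ 0.12  0.45  1.94 -0.02  0.71  1.54]
twist 0.006 delta_now [-0.0081 -0.0022  0.0099] delta_after_twist [-0.0078 -0.002   0.0102]
```

```bash
python3 -m jog '[[[0.065,-0.008,0,0.005,0],[0.065,-0.002,-0.001,0.004,0],[0.065,0,0,0.001,0],[0.036,0,0,0,0],[0.03,0,0,0,0],[0.03,0,0,0,0],[0.03,0,0,0,0],[0.03,0,0,0,0]]]' 60; python3 go.py 0.538 0.1035 0.01 0.16
```

```text
t: 6.35
ee_pos: [0.5367, 0.1024, 0.0108]
ee_rot: [0.996, 0.083, 0.02, 0.006]
ft_force: [1.2, -0.1, -0.6]
opening: 0.433
t 6.35 pos [0.5367 0.1024 0.0108] yaw 0.166 tilt [ 0.039  0.015 -0.999] op 0.433 ft [ 1.2 -0.1 -0.6] q [ 0.12  0.46  1.96 -0.02  0.68  1.54]
twist 0.006 delta_now [ 0.0015 -0.0009  0.0008] delta_after_twist [ 0.0015 -0.0009  0.0008]
```

```bash
python3 -m jog '[[[0.03,0,0,0,0],[0.03,0,0,0,0],[0.03,0,0,-0.01,0],[0.03,0,0,-0.02,0],[0.03,0,0,-0.02,0],[0.03,0,0,-0.025,0],[0.03,0,0,-0.025,0],[0.03,0,0,-0.02,0]]]' 60; python3 go.py 0.578 -0.153 0.13 0.125
python3 - <<'E'
from h import *
for n in ("top","scene"):
    s=cams.snapshot(n); p=status.sense()["ee_pos"]; u=w2p(s,p).astype(int)
    f=s["frame"].copy(); cv2.circle(f,tuple(int(i) for i in u),2,(0,255,0),-1)
    c=f[max(0,u[1]-70):u[1]+70,u[0]-90:u[0]+90]; save(f"pics/g2{n}.png",cv2.resize(c,None,fx=4,fy=4,interpolation=cv2.INTER_CUBIC))
E
```

```text
t: 7.15
ee_pos: [0.5274, 0.1028, 0.1329]
ee_rot: [0.996, 0.083, 0.015, 0.006]
ft_force: [0.9, -0.2, -0.6]
opening: 0.435
t 7.15 pos [0.5274 0.1028 0.1329] yaw 0.166 tilt [ 0.029  0.015 -0.999] op 0.435 ft [ 0.9 -0.2 -0.6] q [ 0.12  0.24  1.94 -0.02  0.93  1.53]
twist 0.041 delta_now [0.0076 0.2605 0.0069] delta_after_twist [0.0183 0.2601 0.0029]
```

View pics/g2scene.png

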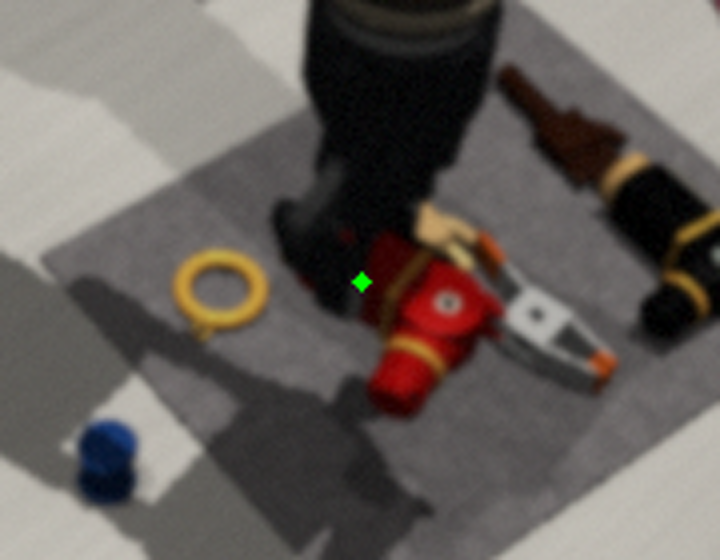

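```bash
python3 -m jog '[[[0.03,0,0.015,0,0.02],[0.03,0,0.03,0,0.02],[0.03,0,0.035,0,0],[0.03,0,0.035,0,0],[0.03,0,0.035,0,0],[0.03,0,0.035,0,0],[0.03,0,0.035,0,0],[0.03,0,0.02,0,0]]]'; python3 go.py 0.5627 -0.155 0.05 0.125
```

```text
t: 8.05
ee_pos: [0.5542, -0.1466, 0.1277]
ee_rot: [0.998, 0.062, 0.011, 0.005]
ft_force: [-0.3, 0.3, -0.6]
opening: 0.432
t 8.05 pos [ 0.5542 -0.1466  0.1277] yaw 0.124 tilt [ 0.021  0.011 -1.   ] op 0.432 ft [-0.3  0.3 -0.6] q [-0.33  0.32  1.85 -0.    0.95  1.11]
twist -0.001 delta_now [0.0058 0.0085 0.078 ] delta_after_twist [0.0074 0.0094 0.0777]
```

```bash
python3 -m jog '[[[0.03,0.003,0.004,0.01,0],[0.03,0.002,0.004,0.015,0],[0.03,0,0,0.015,0],[0.03,0,0,0.015,0],[0.03,0,0,0.015,0],[0.03,0,0,0.008,0],[0.03,0,0,0,0],[0.03,0,0,0,0]]]'; python3 go.py 0.5627 -0.155 0.018 0.125
python3 - <<'E'
from h import *
for n in ("top","scene"):
    s=cams.snapshot(n); p=status.sense()["ee_pos"]; u=w2p(s,p).astype(int)
    f=s["frame"].copy(); cv2.circle(f,tuple(int(i) for i in u),1,(0,255,0),-1)
    c=f[max(0,u[1]-70):u[1]+70,u[0]-90:u[0]+90]; save(f"pics/g3{n}.png",cv2.resize(c,None,fx=4,fy=4,interpolation=cv2.INTER_CUBIC))
E
```

```text
t: 8.85
ee_pos: [0.5546, -0.1526, 0.0343]
ee_rot: [0.998, 0.061, 0.003, 0.001]
ft_force: [-0.1, 0.5, -0.3]
opening: 0.435
t 8.85 pos [ 0.5546 -0.1526  0.0343] yaw 0.122 tilt [ 0.006  0.003 -1.   ] op 0.435 ft [-0.1  0.5 -0.3] q [-0.34  0.47  1.87  0.    0.8   1.1 ]
twist -0.003 delta_now [0.0076 0.0033 0.0163] delta_after_twist [0.0077 0.0034 0.0163]
```

View pics/g3scene.png

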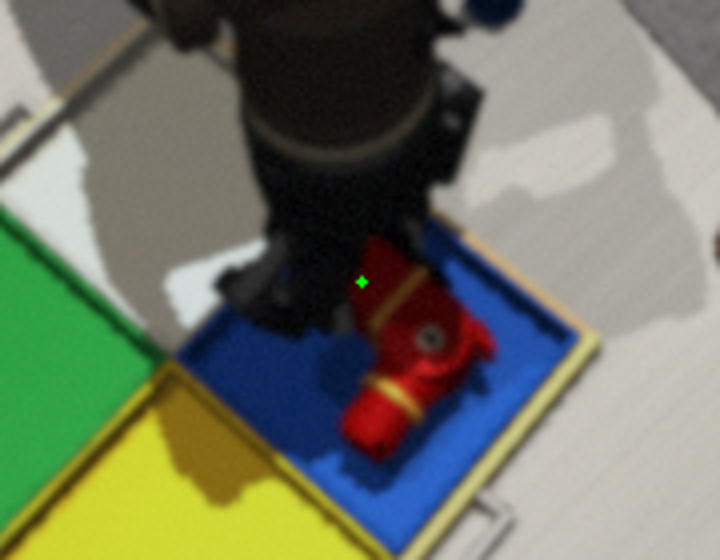

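View pics/g3top.png

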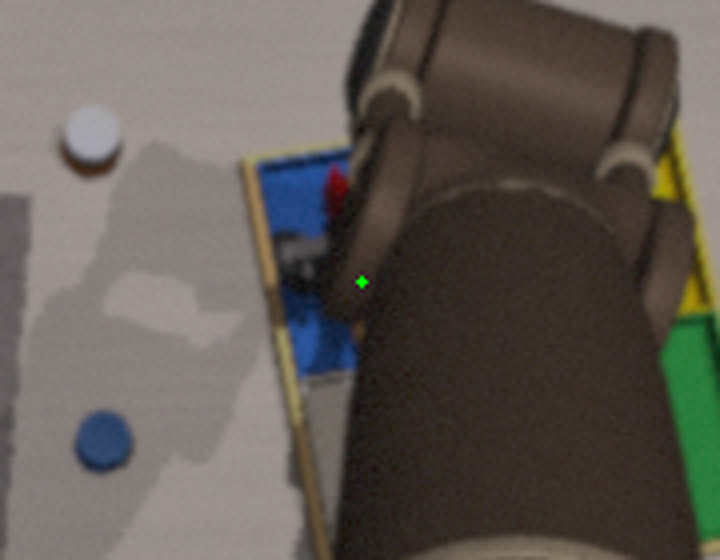

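```bash
python3 -m jog '[[[0.03,0.006,0.001,0.003,0],[0.03,0.003,0,0.004,0],[0.03,0,0,0.004,0],[0.03,0,0,0.003,0],[0.03,0,0,0.002,0],[0.03,0,0,0.001,0],[0.03,0,0,0,0],[0.03,0,0,0,0]]]'; python3 go.py 0.5627 -0.155 0.014 0.125
```

```text
t: 9.75
ee_pos: [0.5678, -0.154, 0.0195]
ee_rot: [0.998, 0.061, 0.007, 0.003]
ft_force: [0.6, -0.1, -0.2]
opening: 0.436
t 9.75 pos [ 0.5678 -0.154   0.0195] yaw 0.121 tilt [ 0.013  0.006 -1.   ] op 0.436 ft [ 0.6 -0.1 -0.2] q [-0.34  0.51  1.84 -0.    0.77  1.11]
twist -0.004 delta_now [-0.0053  0.0004  0.0055] delta_after_twist [-0.0052  0.0004  0.0055]
```

```bash
python3 -m jog '[[[0.03,-0.004,0,0.002,0],[0.03,-0.001,0,0.002,0],[0.03,0,0,0.002,0],[0.03,0,0,0.001,0],[0.03,0,0,0.001,0],[0.03,0,0,0,0],[0.03,0,0,0,0],[0.03,0,0,0,0]]]'; python3 go.py 0.5627 -0.155 0.014 0.125
```

```text
t: 10.55
ee_pos: [0.563, -0.1549, 0.0148]
ee_rot: [0.998, 0.061, 0.007, 0.003]
ft_force: [-0.0, -0.9, -1.1]
opening: 0.434
t 10.55 pos [ 0.563  -0.1549  0.0148] yaw 0.122 tilt [ 0.014  0.007 -1.   ] op 0.434 ft [-0.  -0.9 -1.1] q [-0.34  0.51  1.86  0.    0.76  1.11]
twist -0.003 delta_now [-0.0003  0.0001  0.0008] delta_after_twist [-0.0003  0.0001  0.0008]
```

```bash
python3 -m jog '[[[0.03,0,0,0.001,0],[0.03,0,0,0.001,0],[0.03,0,0,0,0],[0.042,0,0,0,0],[0.048,0,0,0,0],[0.05,0,0,0,0],[0.05,0,0,0,0],[0.05,0,0,0,0]]]'; python3 go.py 0.5627 -0.155 0.1 0.125
```

```text
t: 11.35
ee_pos: [0.5635, -0.1553, 0.0141]
ee_rot: [0.998, 0.061, 0.007, 0.003]
ft_force: [0.9, 1.0, 0.1]
opening: 0.587
t 11.35 pos [ 0.5635 -0.1553  0.0141] yaw 0.122 tilt [ 0.014  0.007 -1.   ] op 0.587 ft [0.9 1.  0.1] q [-0.34  0.51  1.86  0.    0.76  1.11]
twist -0.003 delta_now [ 0.0004  0.0002 -0.0859] delta_after_twist [-0.0008 -0.0004 -0.0859]
```

```bash
python3 -m jog '[[[0.05,0,0,-0.005,0],[0.05,0,0,-0.015,0],[0.05,0,0,-0.02,0],[0.05,0,0,-0.025,0],[0.05,0,0,-0.025,0],[0.05,0,0,-0.025,0],[0.04,0,0,-0.025,0],[0.04,0,0,0,0]]]'; python3 go.py 0.4395 0.236 0.12 -0.21
python3 - <<'E'
from h import *
for n in ("scene",):
    s=cams.snapshot(n); save(f"pics/g4{n}.png",cv2.resize(s["frame"][280:480,100:360],None,fx=3,fy=3,interpolation=cv2.INTER_CUBIC))
E
```

```text
t: 12.15
ee_pos: [0.562, -0.1547, 0.1657]
ee_rot: [0.998, 0.061, 0.009, 0.004]
ft_force: [1.1, -0.5, 0.1]
opening: 0.466
t 12.15 pos [ 0.562  -0.1547  0.1657] yaw 0.122 tilt [ 0.017  0.008 -1.   ] op 0.466 ft [ 1.1 -0.5  0.1] q [-0.34  0.29  1.8   0.    1.03  1.11]
twist 0.332 delta_now [-0.0749 -0.4031  0.0412] delta_after_twist [-0.2012 -0.3566  0.0457]
```

View pics/g4scene.png

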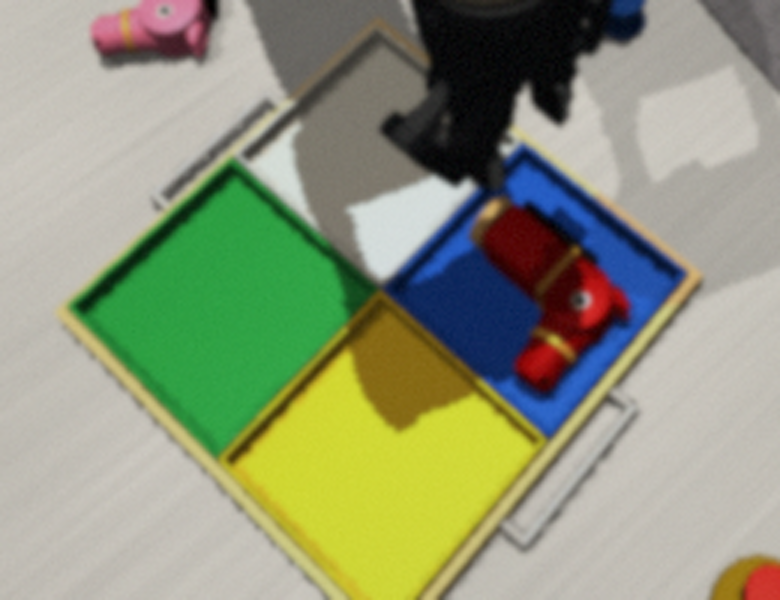

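```bash
python3 -m jog '[[[0.04,0,0,0,0.11],[0.04,0,0,0,0.11],[0.04,-0.01,-0.018,0,0.11],[0.04,-0.02,-0.036,0,0],[0.04,-0.02,-0.036,0,0],[0.04,-0.02,-0.036,0,0],[0.04,-0.02,-0.036,0,0],[0.04,-0.02,-0.036,0,0]]]'; python3 go.py 0.4395 0.236 0.10 -0.21
```

```text
t: 13.0
ee_pos: [0.4882, 0.0649, 0.1548]
ee_rot: [0.993, -0.116, 0.002, 0.002]
ft_force: [0.4, 0.1, 0.4]
opening: 0.468
t 13.0 pos [0.4882 0.0649 0.1548] yaw -0.233 tilt [ 0.005  0.004 -1.   ] op 0.468 ft [0.4 0.1 0.4] q [ 0.05  0.14  2.01 -0.01  0.99  1.85]
twist -0.023 delta_now [-0.0872 -0.1554  0.0538] delta_after_twist [-0.0833 -0.1572  0.0548]
```

```bash
python3 -m jog '[[[0.04,-0.016,-0.03,0,-0.02],[0.04,-0.016,-0.03,0,0],[0.04,-0.016,-0.03,0,0],[0.04,-0.014,-0.025,0,0],[0.04,-0.008,-0.015,0.01,0],[0.04,-0.003,-0.005,0.01,0],[0.04,0,0,0.01,0],[0.04,0,0,0,0]]]'; python3 go.py 0.4395 0.236 0.008 -0.21
```

```text
t: 13.8
ee_pos: [0.4329, 0.2196, 0.1142]
ee_rot: [0.995, -0.102, -0.006, 0.005]
ft_force: [0.4, -0.4, -0.7]
opening: 0.466
t 13.8 pos [0.4329 0.2196 0.1142] yaw -0.205 tilt [-0.01   0.011 -1.   ] op 0.466 ft [ 0.4 -0.4 -0.7] q [ 0.38  0.2   2.03 -0.    0.92  2.16]
twist 0.005 delta_now [ 0.0042 -0.0186  0.1059] delta_after_twist [ 0.0031 -0.0175  0.1062]
```

```bash
python3 -m jog '[[[0.04,0.002,-0.008,0.01,0],[0.04,0.001,-0.007,0.015,0],[0.04,0,-0.003,0.015,0],[0.04,0,0,0.015,0],[0.04,0,0,0.012,0],[0.04,0,0,0.008,0],[0.04,0,0,0,0],[0.04,0,0,0,0]]]'; python3 go.py 0.4395 0.236 0.006 -0.21
```

```text
t: 14.6
ee_pos: [0.4418, 0.229, 0.0349]
ee_rot: [0.994, -0.107, -0.006, 0.007]
ft_force: [0.2, -0.3, 0.6]
opening: 0.469
t 14.6 pos [0.4418 0.229  0.0349] yaw -0.215 tilt [-0.011  0.014 -1.   ] op 0.469 ft [ 0.2 -0.3  0.6] q [ 0.39  0.36  2.03 -0.01  0.76  2.19]
twist -0.005 delta_now [-0.0034 -0.0067  0.0288] delta_after_twist [-0.0037 -0.0063  0.0289]
```

```bash
python3 -m jog '[[[0.04,-0.003,-0.004,0.006,0],[0.04,-0.001,-0.003,0.006,0],[0.04,0,0,0.006,0],[0.04,0,0,0.005,0],[0.04,0,0,0.003,0],[0.04,0,0,0.001,0],[0.04,0,0,0,0],[0.04,0,0,0,0]]]'; python3 go.py 0.4395 0.236 0.006 -0.21
python3 - <<'E'
from h import *
for n in ("scene",):
    s=cams.snapshot(n); u=[380,216]; save(f"pics/g5{n}.png",cv2.resize(s["frame"][150:290,290:470],None,fx=4,fy=4,interpolation=cv2.INTER_CUBIC))
E
```

```text
t: 15.4
ee_pos: [0.4402, 0.238, 0.0072]
ee_rot: [0.994, -0.107, -0.004, 0.006]
ft_force: [-0.4, 0.1, -0.9]
opening: 0.466
t 15.4 pos [0.4402 0.238  0.0072] yaw -0.214 tilt [-0.008  0.012 -1.   ] op 0.466 ft [-0.4  0.1 -0.9] q [ 0.41  0.42  2.03 -0.01  0.7   2.2 ]
twist -0.004 delta_now [-0.0003  0.0021  0.0012] delta_after_twist [-0.0003  0.0021  0.0012]
```

View pics/g5scene.png

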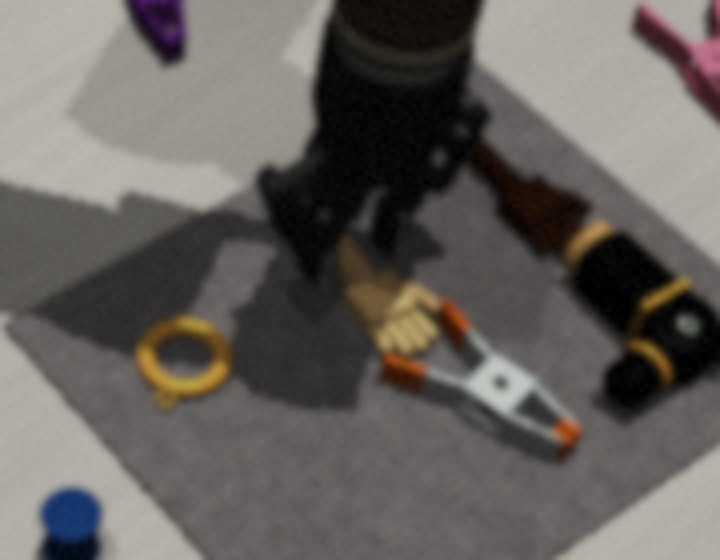

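```bash
python3 -m jog '[[[0.03,0,0.001,0.001,0],[0.02,0,0,0,0],[0.008,0,0,0,0],[0.008,0,0,0,0],[0.008,0,0,0,0],[0.008,0,0,0,0],[0.008,0,0,0,0],[0.008,0,0,0,0]]]' 40; python3 go.py 0.4395 0.236 0.006 -0.21;  python3 -m jog '[[[0.008,0,0,-0.003,0],[0.008,0,0,-0.01,0],[0.008,0,0,-0.02,0],[0.008,0,0,-0.02,0],[0.008,0,0,-0.025,0],[0.008,0,0,-0.025,0],[0.008,0,0,-0.015,0],[0.008,0,0,0,0]]]'; python3 go.py 0.57 -0.291 0.13 0.125
python3 - <<'E'
from h import *
for n in ("scene",):
    s=cams.snapshot(n); save(f"pics/g6{n}.png",cv2.resize(s["frame"][150:290,290:470],None,fx=4,fy=4,interpolation=cv2.INTER_CUBIC))
E
```

```text
t: 16.25
ee_pos: [0.4406, 0.237, 0.0069]
ee_rot: [0.994, -0.107, -0.004, 0.005]
ft_force: [-0.2, -0.1, -0.1]
opening: 0.17
t 16.25 pos [0.4406 0.237  0.0069] yaw -0.215 tilt [-0.006  0.011 -1.   ] op 0.17 ft [-0.2 -0.1 -0.1] q [ 0.41  0.42  2.03 -0.01  0.7   2.2 ]
twist -0.005 delta_now [-0.0009  0.0012  0.0009] delta_after_twist [-0.0009  0.0012  0.0009]
t: 17.05
ee_pos: [0.4411, 0.238, 0.1325]
ee_rot: [0.994, -0.107, -0.004, 0.005]
ft_force: [0.8, -0.6, -0.4]
opening: 0.168
t 17.05 pos [0.4411 0.238  0.1325] yaw -0.215 tilt [-0.007  0.011 -1.   ] op 0.168 ft [ 0.8 -0.6 -0.4] q [ 0.41  0.2   1.99 -0.01  0.96  2.2 ]
twist -0.34 delta_now [0.2386 0.4894 0.0065] delta_after_twist [0.0619 0.541  0.0025]
```

View pics/g6scene.png

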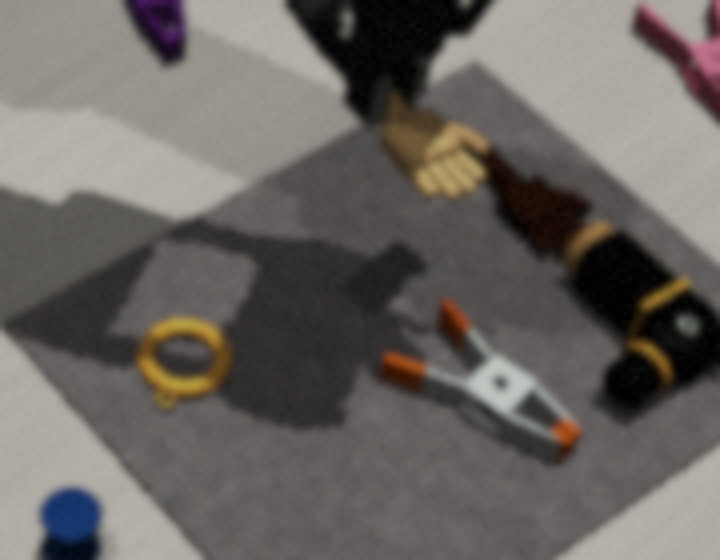

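```bash
python3 -m jog '[[[0.008,0,0.01,0,-0.11],[0.008,0,0.02,0,-0.11],[0.008,0,0.03,0,-0.11],[0.008,0.005,0.04,0,0],[0.008,0.005,0.04,0,0],[0.008,0.005,0.04,0,0],[0.008,0.005,0.04,0,0],[0.008,0.005,0.04,0,0]]]'; python3 go.py 0.5717 -0.2924 0.13 0.125
```

```text
t: 17.9
ee_pos: [0.4815, -0.0214, 0.126]
ee_rot: [0.997, 0.07, -0.012, 0.004]
ft_force: [1.8, 0.3, -1.8]
opening: 0.167
t 17.9 pos [ 0.4815 -0.0214  0.126 ] yaw 0.14 tilt [-0.024  0.006 -1.   ] op 0.167 ft [ 1.8  0.3 -1.8] q [-0.13  0.18  2.03 -0.02  0.95  1.31]
twist 0.015 delta_now [ 0.0514  0.2809 -0.0035] delta_after_twist [ 0.0557  0.2801 -0.004 ]
```

```bash
python3 -m jog '[[[0.008,0.008,0.035,0,0.01],[0.008,0.008,0.035,0,0],[0.008,0.008,0.035,0,0],[0.008,0.008,0.035,0,0],[0.008,0.008,0.035,0,0],[0.008,0.008,0.035,0,0],[0.008,0.005,0.02,0,0],[0.008,0,0.01,0,0]]]'; python3 go.py 0.5717 -0.2924 0.05 0.125
```

```text
t: 18.7
ee_pos: [0.5594, -0.2645, 0.1136]
ee_rot: [0.998, 0.062, -0.02, 0.0]
ft_force: [-0.1, 0.1, -0.8]
opening: 0.165
t 18.7 pos [ 0.5594 -0.2645  0.1136] yaw 0.124 tilt [-0.04  -0.002 -0.999] op 0.165 ft [-0.1  0.1 -0.8] q [-0.5   0.45  1.7  -0.03  1.03  0.96]
twist -0.001 delta_now [0.0113 0.0293 0.0632] delta_after_twist [0.0087 0.0292 0.0636]
```

```bash
python3 -m jog '[[[0.008,0.005,0.012,0,0],[0.008,0.003,0.01,0,0],[0.008,0.002,0.006,0.01,0],[0.008,0,0,0.015,0],[0.008,0,0,0.015,0],[0.008,0,0,0.015,0],[0.008,0,0,0,0],[0.008,0,0,0,0]]]'; python3 go.py 0.5717 -0.2924 0.02 0.125
python3 - <<'E'
from h import *
for n in ("scene",):
    s=cams.snapshot(n); save(f"pics/g7{n}.png",cv2.resize(s["frame"][280:480,100:360],None,fx=3,fy=3,interpolation=cv2.INTER_CUBIC))
E
```

```text
t: 19.5
ee_pos: [0.5667, -0.2877, 0.0481]
ee_rot: [0.998, 0.063, -0.025, -0.003]
ft_force: [-0.1, -0.6, -0.3]
opening: 0.17
t 19.5 pos [ 0.5667 -0.2877  0.0481] yaw 0.126 tilt [-0.049 -0.01  -0.999] op 0.17 ft [-0.1 -0.6 -0.3] q [-0.53  0.57  1.67 -0.03  0.95  0.93]
twist 0.001 delta_now [0.0057 0.0055 0.0278] delta_after_twist [0.0043 0.0053 0.0281]
```

View pics/g7scene.png

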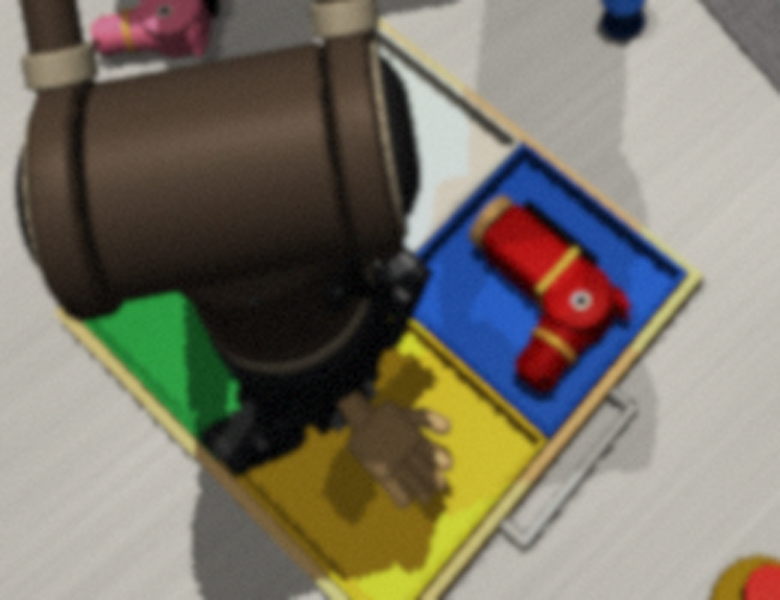

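```bash
python3 -m jog '[[[0.008,0.003,0.003,0.005,0],[0.008,0.002,0.002,0.008,0],[0.008,0,0,0.007,0],[0.008,0,0,0.005,0],[0.008,0,0,0.003,0],[0.008,0,0,0.001,0],[0.008,0,0,0,0],[0.008,0,0,0,0]]]'; python3 go.py 0.5717 -0.2924 0.012 0.125
```

```text
t: 20.35
ee_pos: [0.5725, -0.2929, 0.0181]
ee_rot: [0.998, 0.063, -0.023, -0.002]
ft_force: [-1.2, -0.1, -0.7]
opening: 0.167
t 20.35 pos [ 0.5725 -0.2929  0.0181] yaw 0.126 tilt [-0.046 -0.008 -0.999] op 0.167 ft [-1.2 -0.1 -0.7] q [-0.53  0.62  1.66 -0.03  0.9   0.93]
twist 0.001 delta_now [-0.0005 -0.0006  0.0061] delta_after_twist [-0.0008 -0.0006  0.0061]
```

```bash
python3 -m jog '[[[0.008,0,0,0.002,0],[0.008,0,0,0.002,0],[0.008,0,0,0.002,0],[0.008,0,0,0.001,0],[0.008,0,0,0,0],[0.02,0,0,0,0],[0.03,0,0,0,0],[0.035,0,0,0,0]]]'; python3 go.py 0.5717 -0.2924 0.012 0.125;  python3 -m jog '[[[0.035,0,0,-0.003,0],[0.035,0,0,-0.015,0],[0.035,0,0,-0.02,0],[0.035,0,0,-0.025,0],[0.035,0,0,-0.025,0],[0.035,0,0,-0.025,0],[0.035,0,0,-0.02,0],[0.035,0,0,0,0]]]'; python3 go.py 0.4255 0.143 0.14 0
python3 - <<'E'
from h import *
for n in ("scene",):
    s=cams.snapshot(n); save(f"pics/g8{n}.png",cv2.resize(s["frame"][280:480,100:360],None,fx=3,fy=3,interpolation=cv2.INTER_CUBIC))
E
```

```text
t: 21.15
ee_pos: [0.5732, -0.2934, 0.012]
ee_rot: [0.998, 0.063, -0.022, -0.002]
ft_force: [-0.1, -0.0, 0.2]
opening: 0.41
t 21.15 pos [ 0.5732 -0.2934  0.012 ] yaw 0.126 tilt [-0.044 -0.006 -0.999] op 0.41 ft [-0.1 -0.   0.2] q [-0.53  0.63  1.66 -0.03  0.89  0.93]
twist 0.001 delta_now [-0.0013 -0.0012  0.0001] delta_after_twist [-0.0013 -0.0012 -0.    ]
t: 21.95
ee_pos: [0.5805, -0.294, 0.1565]
ee_rot: [0.998, 0.063, -0.021, -0.001]
ft_force: [0.6, -0.6, 0.2]
opening: 0.406
t 21.95 pos [ 0.5805 -0.294   0.1565] yaw 0.126 tilt [-0.041 -0.004 -0.999] op 0.406 ft [ 0.6 -0.6  0.2] q [-0.52  0.45  1.6  -0.02  1.13  0.93]
twist 0.126 delta_now [-0.0981 -0.4529  0.0224] delta_after_twist [-0.155  -0.437   0.0165]
```

View pics/g8scene.png

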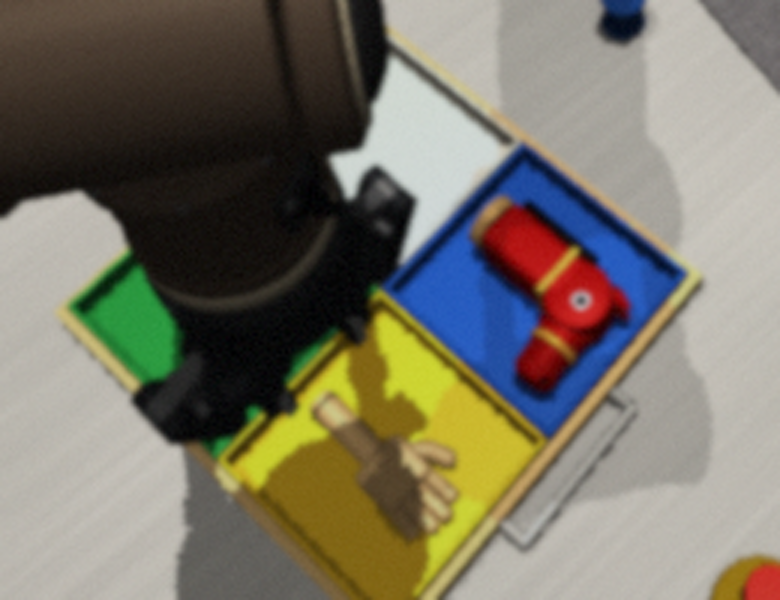

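```bash
python3 -m jog '[[[0.028,-0.005,-0.015,0,0.06],[0.028,-0.012,-0.035,0,0.06],[0.028,-0.013,-0.037,0,0],[0.028,-0.013,-0.037,0,0],[0.028,-0.013,-0.037,0,0],[0.028,-0.013,-0.037,0,0],[0.028,-0.013,-0.037,0,0],[0.028,-0.013,-0.037,0,0]]]'; python3 go.py 0.4255 0.143 0.14 0
```

```text
t: 22.8
ee_pos: [0.4721, -0.0173, 0.1511]
ee_rot: [1.0, -0.004, -0.027, -0.001]
ft_force: [0.4, -0.1, 0.5]
opening: 0.324
t 22.8 pos [ 0.4721 -0.0173  0.1511] yaw -0.009 tilt [-0.054 -0.002 -0.999] op 0.324 ft [ 0.4 -0.1  0.5] q [-0.13  0.15  2.01 -0.01  1.03  1.46]
twist -0.009 delta_now [-0.0473 -0.1599  0.014 ] delta_after_twist [-0.0466 -0.1603  0.0111]
```

```bash
python3 -m jog '[[[0.028,-0.01,-0.035,0,0],[0.028,-0.01,-0.035,0,0],[0.028,-0.01,-0.035,0,0],[0.028,-0.01,-0.03,0,0],[0.028,-0.005,-0.015,0.01,0],[0.028,0,-0.005,0.02,0],[0.028,0,0,0.02,0],[0.028,0,0,0,0]]]'; python3 go.py 0.4255 0.143 0.05 0
```

```text
t: 23.6
ee_pos: [0.4112, 0.148, 0.0953]
ee_rot: [0.999, -0.001, -0.035, -0.001]
ft_force: [-0.1, -0.2, 0.0]
opening: 0.329
t 23.6 pos [0.4112 0.148  0.0953] yaw -0.002 tilt [-0.07  -0.001 -0.998] op 0.329 ft [-0.1 -0.2  0. ] q [0.23 0.18 2.12 0.02 0.91 1.79]
twist -0.002 delta_now [0.0174 0.0051 0.0442] delta_after_twist [0.0143 0.005  0.0453]
```

```bash
python3 -m jog '[[[0.028,0.04,0,0,0],[0.028,0.04,0,0,0],[0.028,0,0,0,0],[0.028,-0.012,0,0,0],[0.028,-0.012,0,0,0],[0.028,-0.012,0,0,0],[0.028,-0.012,0,0,0],[0.028,-0.012,0,0,0]]]'; python3 go.py 0.4255 0.143 0.05 0
```

```text
t: 24.4
ee_pos: [0.4204, 0.1459, 0.0921]
ee_rot: [0.999, -0.001, -0.041, 0.001]
ft_force: [1.7, 0.1, 0.4]
opening: 0.329
t 24.4 pos [0.4204 0.1459 0.0921] yaw -0.003 tilt [-0.083  0.001 -0.997] op 0.329 ft [1.7 0.1 0.4] q [0.22 0.21 2.09 0.02 0.92 1.78]
twist -0.003 delta_now [0.0085 0.0028 0.0416] delta_after_twist [0.0051 0.0029 0.0421]
```

```bash
python3 -m jog '[[[0.028,-0.03,0,0,0],[0.028,-0.03,0,0,0],[0.028,0,0,0,0],[0.028,0.01,0,0,0],[0.028,0.01,0,0,0],[0.028,0.01,0,0,0],[0.028,0.01,0,0,0],[0.028,0.01,0,0,0]]]'; python3 go.py 0.4255 0.143 0.05 0
```

```text
t: 25.2
ee_pos: [0.4085, 0.146, 0.0938]
ee_rot: [0.999, -0.0, -0.04, 0.0]
ft_force: [0.1, -0.7, 0.6]
opening: 0.328
t 25.2 pos [0.4085 0.146  0.0938] yaw -0.0 tilt [-0.079  0.    -0.997] op 0.328 ft [ 0.1 -0.7  0.6] q [0.23 0.18 2.12 0.02 0.92 1.79]
twist -0.0 delta_now [0.0204 0.003  0.0424] delta_after_twist [0.017  0.003  0.0438]
```

```bash
python3 -m jog '[[[0.028,0.006,0.002,0.008,0],[0.028,0.006,0.001,0.008,0],[0.028,0.004,0,0.008,0],[0.028,0.002,0,0.008,0],[0.028,0,0,0.008,0],[0.028,0,0,0.006,0],[0.028,0,0,0,0],[0.028,0,0,0,0]]]'; python3 go.py 0.4255 0.143 0.006 0
python3 - <<'E'
from h import *
for n in ("scene",):
    s=cams.snapshot(n); save(f"pics/g9{n}.png",cv2.resize(s["frame"][180:280,260:400],None,fx=5,fy=5,interpolation=cv2.INTER_CUBIC))
E
```

```text
t: 26.0
ee_pos: [0.4245, 0.142, 0.0401]
ee_rot: [0.999, -0.001, -0.042, 0.001]
ft_force: [-0.3, 0.2, -0.1]
opening: 0.33
t 26.0 pos [0.4245 0.142  0.0401] yaw -0.002 tilt [-0.083  0.001 -0.997] op 0.33 ft [-0.3  0.2 -0.1] q [0.21 0.31 2.1  0.02 0.81 1.77]
twist -0.002 delta_now [ 0.0039 -0.001   0.0339] delta_after_twist [ 0.001  -0.001   0.0341]
```

View pics/g9scene.png

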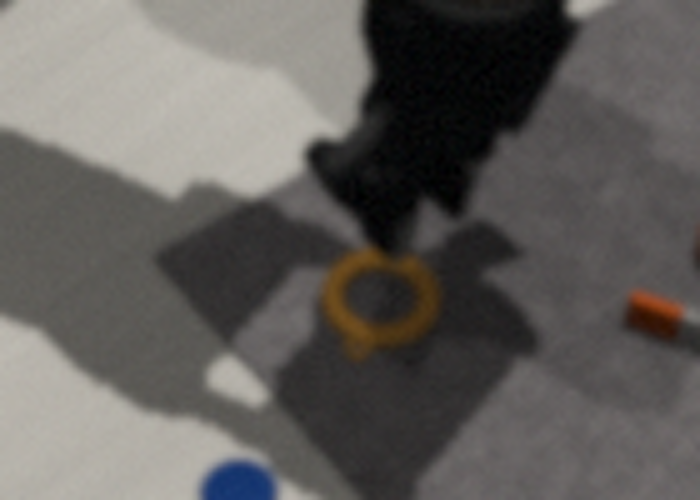

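```bash
python3 -m jog '[[[0.028,0.002,-0.001,0.007,0],[0.028,0.001,0,0.007,0],[0.028,0.001,0,0.007,0],[0.028,0,0,0.005,0],[0.028,0,0,0.003,0],[0.028,0,0,0.002,0],[0.028,0,0,0,0],[0.028,0,0,0,0]]]'; python3 go.py 0.4255 0.143 0.006 0
python3 - <<'E'
from h import *
for n in ("scene",):
    s=cams.snapshot(n); save(f"pics/g10{n}.png",cv2.resize(s["frame"][180:280,260:400],None,fx=5,fy=5,interpolation=cv2.INTER_CUBIC))
E
```

```text
t: 26.85
ee_pos: [0.4267, 0.1434, 0.007]
ee_rot: [0.999, -0.001, -0.041, 0.0]
ft_force: [0.5, 0.1, -1.3]
opening: 0.325
t 26.85 pos [0.4267 0.1434 0.007 ] yaw -0.002 tilt [-0.082  0.001 -0.997] op 0.325 ft [ 0.5  0.1 -1.3] q [0.22 0.38 2.1  0.02 0.74 1.77]
twist -0.002 delta_now [-0.0011  0.0004  0.0011] delta_after_twist [-0.0012  0.0004  0.001 ]
```

View pics/g10scene.png

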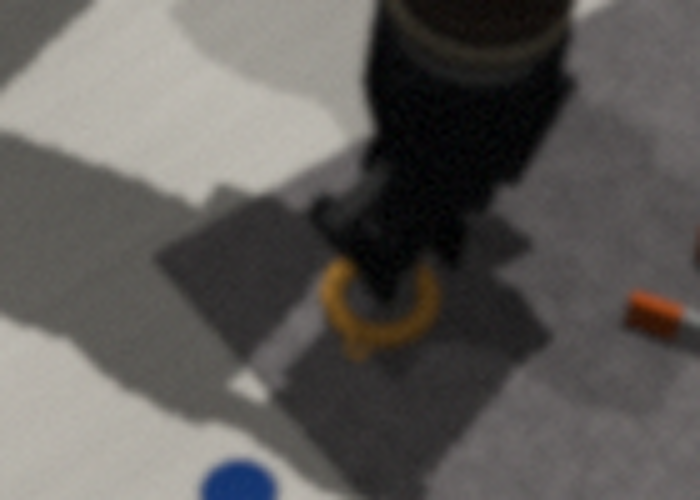

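```bash
python3 -m jog '[[[0.028,-0.001,0,0.001,0],[0.02,0,0,0,0],[0.005,0,0,0,0],[0.005,0,0,0,0],[0.005,0,0,0,0],[0.005,0,0,0,0],[0.005,0,0,0,0],[0.005,0,0,0,0]]]' 40; python3 -m jog '[[[0.005,0,0,-0.003,0],[0.005,0,0,-0.01,0],[0.005,0,0,-0.02,0],[0.005,0,0,-0.02,0],[0.005,0,0,-0.025,0],[0.005,0,0,-0.025,0],[0.005,0,0,-0.015,0],[0.005,0,0,0,0]]]'; python3 go.py 0.468 -0.281 0.13 0
python3 - <<'E'
from h import *
for n in ("scene",):
    s=cams.snapshot(n); save(f"pics/g11{n}.png",cv2.resize(s["frame"][150:290,260:440],None,fx=4,fy=4,interpolation=cv2.INTER_CUBIC))
E
```

```text
t: 27.7
ee_pos: [0.4262, 0.1437, 0.0068]
ee_rot: [0.999, -0.001, -0.04, 0.0]
ft_force: [0.4, 0.9, -0.2]
opening: 0.112
t: 28.5
ee_pos: [0.4357, 0.1434, 0.1322]
ee_rot: [0.999, -0.001, -0.04, 0.0]
ft_force: [0.4, 0.4, -1.0]
opening: 0.114
t 28.5 pos [0.4357 0.1434 0.1322] yaw -0.002 tilt [-0.08   0.001 -0.997] op 0.114 ft [ 0.4  0.4 -1. ] q [0.21 0.16 2.04 0.02 1.02 1.77]
twist -0.002 delta_now [ 3.310e-02  4.244e-01 -1.000e-04] delta_after_twist [0.0323 0.4244 0.0022]
```

View pics/g11scene.png

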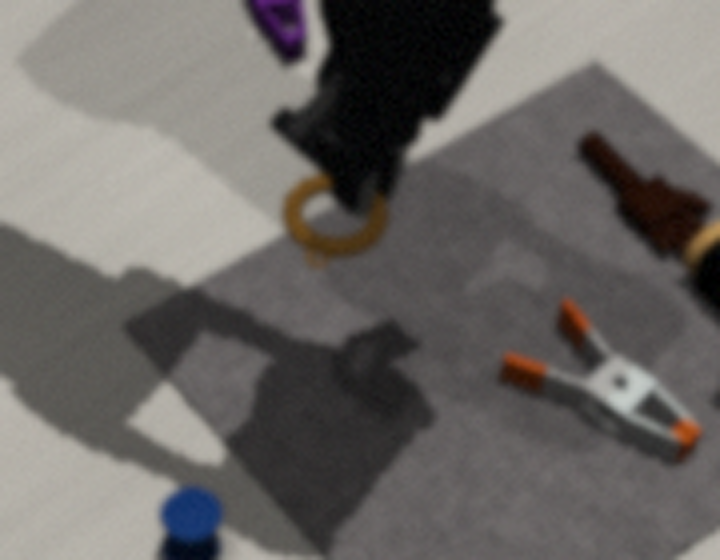

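```bash
python3 -m jog '[[[0.005,0.001,0.015,0,-0.04],[0.005,0.002,0.03,0,-0.04],[0.005,0.002,0.035,0,-0.04],[0.005,0.002,0.035,0,0],[0.005,0.002,0.035,0,0],[0.005,0.002,0.035,0,0],[0.005,0.002,0.035,0,0],[0.005,0.002,0.035,0,0]]]'; python3 go.py 0.464 -0.291 0.13 0.125
```

```text
t: 29.35
ee_pos: [0.4691, -0.1126, 0.1201]
ee_rot: [0.997, 0.066, -0.047, -0.004]
ft_force: [0.2, -0.1, -1.3]
opening: 0.115
t 29.35 pos [ 0.4691 -0.1126  0.1201] yaw 0.133 tilt [-0.094 -0.015 -0.995] op 0.115 ft [ 0.2 -0.1 -1.3] q [-0.31  0.24  1.98 -0.03  1.01  1.15]
twist 0.008 delta_now [-0.0295  0.176  -0.0098] delta_after_twist [-0.0273  0.1764 -0.0099]
```

```bash
python3 -m jog '[[[0.005,-0.004,0.03,0,0],[0.005,-0.004,0.03,0,0],[0.005,-0.004,0.03,0,0],[0.005,-0.004,0.03,0,0],[0.005,-0.004,0.025,0,0],[0.005,-0.002,0.015,0,0],[0.005,0,0.005,0,0],[0.005,0,0,0,0]]]'; python3 go.py 0.464 -0.288 0.05 0.125
```

```text
t: 30.15
ee_pos: [0.4615, -0.2861, 0.1094]
ee_rot: [0.996, 0.063, -0.054, -0.009]
ft_force: [-0.5, 1.0, 0.1]
opening: 0.117
t 30.15 pos [ 0.4615 -0.2861  0.1094] yaw 0.128 tilt [-0.107 -0.025 -0.994] op 0.117 ft [-0.5  1.   0.1] q [-0.6   0.36  1.84 -0.06  1.04  0.87]
twist 0.003 delta_now [0.0085 0.0037 0.0588] delta_after_twist [0.0022 0.0022 0.0594]
```

```bash
python3 -m jog '[[[0.005,0.002,0.001,0.01,0],[0.005,0.002,0.001,0.015,0],[0.005,0.002,0.001,0.015,0],[0.005,0.002,0,0.015,0],[0.005,0.001,0,0.01,0],[0.005,0,0,0.005,0],[0.005,0,0,0,0],[0.005,0,0,0,0]]]'; python3 go.py 0.464 -0.288 0.012 0.125
python3 - <<'E'
from h import *
for n in ("scene",):
    s=cams.snapshot(n); save(f"pics/g12{n}.png",cv2.resize(s["frame"][280:480,100:360],None,fx=3,fy=3,interpolation=cv2.INTER_CUBIC))
E
```

```text
t: 30.95
ee_pos: [0.4615, -0.2808, 0.0296]
ee_rot: [0.996, 0.066, -0.057, -0.012]
ft_force: [0.1, -0.8, 0.1]
opening: 0.117
t 30.95 pos [ 0.4615 -0.2808  0.0296] yaw 0.133 tilt [-0.112 -0.031 -0.993] op 0.117 ft [ 0.1 -0.8  0.1] q [-0.6   0.48  1.87 -0.07  0.9   0.89]
twist 0.008 delta_now [0.0035 0.008  0.0171] delta_after_twist [0.0016 0.0075 0.0176]
```

View pics/g12scene.png

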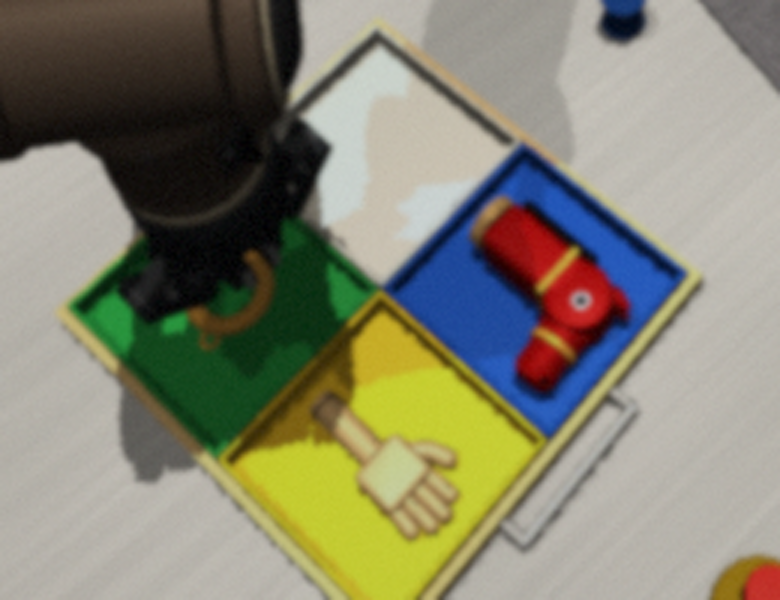

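```bash
python3 -m jog '[[[0.005,0.001,0.004,0.003,0],[0.005,0.001,0.003,0.004,0],[0.005,0.001,0.001,0.004,0],[0.005,0,0,0.003,0],[0.005,0,0,0.002,0],[0.005,0,0,0.001,0],[0.005,0,0,0,0],[0.005,0,0,0,0]]]'; python3 go.py 0.464 -0.288 0.01 0.125
```

```text
t: 31.8
ee_pos: [0.4654, -0.2904, 0.0129]
ee_rot: [0.996, 0.065, -0.055, -0.011]
ft_force: [0.3, -0.5, 0.6]
opening: 0.117
t 31.8 pos [ 0.4654 -0.2904  0.0129] yaw 0.132 tilt [-0.108 -0.028 -0.994] op 0.117 ft [ 0.3 -0.5  0.6] q [-0.61  0.52  1.85 -0.07  0.87  0.88]
twist 0.007 delta_now [-0.0007 -0.0025  0.003 ] delta_after_twist [-0.0011 -0.0026  0.0029]
```

```bash
python3 -m jog '[[[0.005,0,0,0.001,0],[0.005,0,0,0.001,0],[0.005,0,0,0.0005,0],[0.015,0,0,0,0],[0.02,0,0,0,0],[0.025,0,0,0,0],[0.025,0,0,0,0],[0.025,0,0,0,0]]]'; python3 go.py 0.464 -0.288 0.01 0.125; python3 -m jog '[[[0.025,0,0,-0.005,0],[0.025,0,0,-0.008,0],[0.025,0,0,-0.02,0],[0.025,0,0,-0.025,0],[0.025,0,0,-0.025,0],[0.025,0,0,-0.025,0],[0.025,0,0,-0.02,0],[0.04,0,0,0,0]]]'; python3 go.py 0.5575 0.2248 0.14 0.1
python3 - <<'E'
from h import *
for n in ("scene",):
    s=cams.snapshot(n); save(f"pics/g13{n}.png",cv2.resize(s["frame"][280:480,100:360],None,fx=3,fy=3,interpolation=cv2.INTER_CUBIC))
E
```

```text
t: 32.6
ee_pos: [0.4657, -0.2907, 0.011]
ee_rot: [0.996, 0.065, -0.054, -0.01]
ft_force: [0.8, -0.8, -0.9]
opening: 0.292
t 32.6 pos [ 0.4657 -0.2907  0.011 ] yaw 0.132 tilt [-0.107 -0.027 -0.994] op 0.292 ft [ 0.8 -0.8 -0.9] q [-0.61  0.52  1.85 -0.07  0.86  0.88]
twist 0.007 delta_now [-0.0012 -0.0028  0.0013] delta_after_twist [-0.0014 -0.0029  0.001 ]
t: 33.4
ee_pos: [0.4807, -0.2924, 0.1464]
ee_rot: [0.996, 0.065, -0.054, -0.01]
ft_force: [0.3, 0.1, 0.3]
opening: 0.448
t 33.4 pos [ 0.4807 -0.2924  0.1464] yaw 0.132 tilt [-0.106 -0.027 -0.994] op 0.448 ft [0.3 0.1 0.3] q [-0.6   0.34  1.78 -0.06  1.12  0.87]
twist 0.032 delta_now [ 0.1442 -0.5026  0.0045] delta_after_twist [ 0.1281 -0.507   0.0064]
```

View pics/g13scene.png

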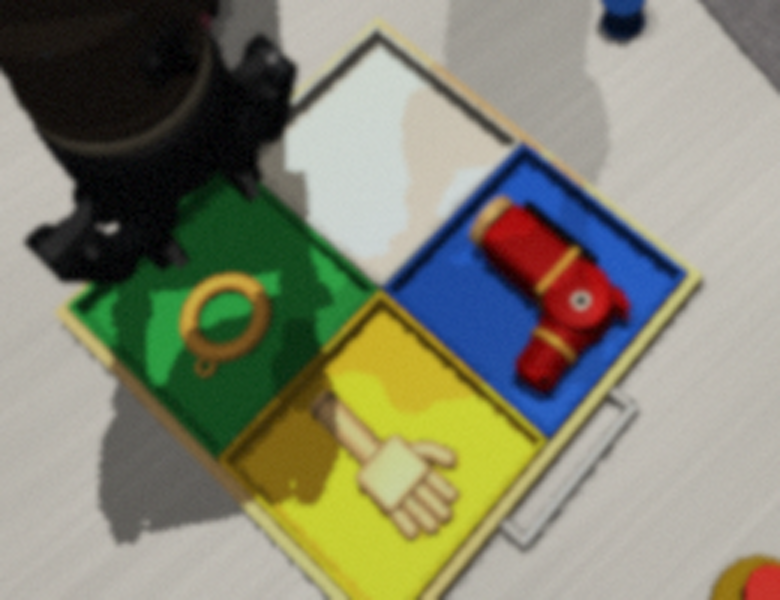

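```bash
python3 -m jog '[[[0.047,0.01,-0.035,0,0.03],[0.047,0.01,-0.04,0,0],[0.047,0.01,-0.04,0,0],[0.047,0.01,-0.04,0,0],[0.047,0.01,-0.04,0,0],[0.047,0.01,-0.04,0,0],[0.047,0.01,-0.04,0,0],[0.047,0.01,-0.04,0,0]]]'; python3 go.py 0.5575 0.2248 0.14 0.1
```

```text
t: 34.25
ee_pos: [0.5213, 0.0364, 0.1342]
ee_rot: [0.997, 0.044, -0.062, -0.011]
ft_force: [0.5, -0.4, -0.2]
opening: 0.557
t 34.25 pos [0.5213 0.0364 0.1342] yaw 0.09 tilt [-0.123 -0.027 -0.992] op 0.557 ft [ 0.5 -0.4 -0.2] q [-0.02  0.3   1.86  0.01  1.1   1.45]
twist -0.01 delta_now [ 0.0519 -0.1847 -0.0073] delta_after_twist [ 0.0549 -0.1839 -0.0058]
```

```bash
python3 -m jog '[[[0.047,0.007,-0.023,0,-0.01],[0.047,0.007,-0.023,0,0],[0.047,0.007,-0.023,0,0],[0.047,0.007,-0.023,0,0],[0.047,0.007,-0.023,0,0],[0.047,0.007,-0.023,0,0],[0.047,0.007,-0.023,0,0],[0.047,0.003,-0.01,0,0]]]'; python3 go.py 0.5575 0.2248 0.1 0.1
```

```text
t: 35.05
ee_pos: [0.5453, 0.2217, 0.1185]
ee_rot: [0.996, 0.052, -0.074, -0.01]
ft_force: [0.3, -0.5, -0.1]
opening: 0.55
t 35.05 pos [0.5453 0.2217 0.1185] yaw 0.106 tilt [-0.146 -0.027 -0.989] op 0.55 ft [ 0.3 -0.5 -0.1] q [0.28 0.45 1.7  0.06 1.14 1.72]
twist 0.006 delta_now [ 0.015  -0.0014  0.0165] delta_after_twist [ 0.0124 -0.0019  0.0185]
```

```bash
python3 -m jog '[[[0.047,-0.04,0,0,0],[0.047,-0.04,0,0,0],[0.047,-0.04,0,0,0],[0.047,0,0,0,0],[0.047,0,0,0,0],[0.047,0,0,0,0],[0.047,0,0,0,0],[0.047,0,0,0,0]]]'; python3 go.py 0.5575 0.2248 0.1 0.1;python3 -m jog '[[[0.047,0.015,0,0,0],[0.047,0.015,0,0,0],[0.047,0.015,0,0,0],[0.047,0.015,0,0,0],[0.047,0.015,0,0,0],[0.047,0.015,0,0,0],[0.047,0,0,0,0],[0.047,0,0,0,0]]]'; python3 go.py 0.5575 0.2248 0.1 0.1
```

```text
t: 35.85
ee_pos: [0.4201, 0.2058, 0.1275]
ee_rot: [0.995, 0.052, -0.08, -0.007]
ft_force: [-0.2, -0.3, 0.5]
opening: 0.554
t 35.85 pos [0.4201 0.2058 0.1275] yaw 0.106 tilt [-0.159 -0.021 -0.987] op 0.554 ft [-0.2 -0.3  0.5] q [0.32 0.23 1.98 0.06 1.09 1.76]
twist 0.006 delta_now [ 0.1413 -0.0042  0.0052] delta_after_twist [ 0.1386 -0.0051  0.0275]
t: 36.65
ee_pos: [0.5184, 0.2154, 0.1119]
ee_rot: [0.996, 0.05, -0.079, -0.007]
ft_force: [-0.6, 0.4, -0.1]
opening: 0.549
t 36.65 pos [0.5184 0.2154 0.1119] yaw 0.103 tilt [-0.156 -0.022 -0.988] op 0.549 ft [-0.6  0.4 -0.1] q [0.29 0.41 1.76 0.06 1.11 1.73]
twist 0.003 delta_now [ 0.0412 -0.0053  0.0056] delta_after_twist [ 0.0399 -0.0055  0.0119]
```

```bash
python3 -m jog '[[[0.047,0.012,-0.002,0,0],[0.047,0.012,-0.002,0,0],[0.047,0.012,-0.001,0,0],[0.047,0.003,0,0.01,0],[0.047,0.001,0,0.01,0],[0.047,0.001,0,0.01,0],[0.047,0,0,0,0],[0.047,0,0,0,0]]]'; python3 go.py 0.5565 0.2248 0.05 0.1
```

```text
t: 37.45
ee_pos: [0.5533, 0.2254, 0.0716]
ee_rot: [0.995, 0.051, -0.08, -0.007]
ft_force: [0.5, -0.0, 0.4]
opening: 0.549
t 37.45 pos [0.5533 0.2254 0.0716] yaw 0.104 tilt [-0.16  -0.021 -0.987] op 0.549 ft [ 0.5 -0.   0.4] q [0.29 0.53 1.68 0.06 1.08 1.73]
twist 0.004 delta_now [0.0065 0.0014 0.0208] delta_after_twist [0.0031 0.0009 0.0216]
```

```bash
python3 -m jog '[[[0.047,0.004,0,0.01,0],[0.047,0.003,0.001,0.01,0],[0.047,0.002,0,0.01,0],[0.047,0.002,0,0.01,0],[0.047,0,0,0.002,0],[0.047,0,0,0,0],[0.047,0,0,0,0],[0.047,0,0,0,0]]]'; python3 go.py 0.5565 0.2248 0.009 0.1
python3 - <<'E'
from h import *
for n in ("scene",):
    s=cams.snapshot(n); save(f"pics/g14{n}.png",cv2.resize(s["frame"][180:300,350:500],None,fx=5,fy=5,interpolation=cv2.INTER_CUBIC))
E
```

```text
t: 38.25
ee_pos: [0.5571, 0.2256, 0.0243]
ee_rot: [0.995, 0.051, -0.081, -0.006]
ft_force: [0.5, -0.4, -0.2]
opening: 0.552
t 38.25 pos [0.5571 0.2256 0.0243] yaw 0.104 tilt [-0.161 -0.021 -0.987] op 0.552 ft [ 0.5 -0.4 -0.2] q [0.29 0.6  1.68 0.06 1.01 1.72]
twist 0.004 delta_now [0.0018 0.0011 0.0152] delta_after_twist [-0.0007  0.0008  0.0153]
```

View pics/g14scene.png

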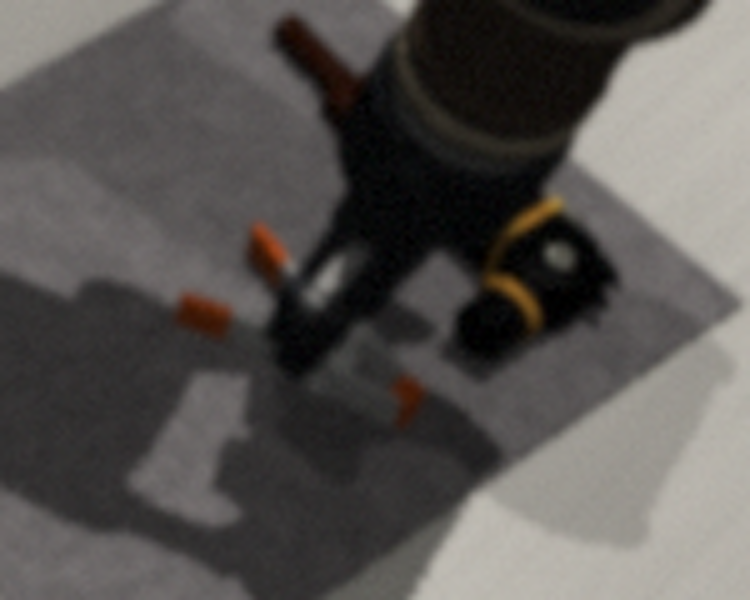

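```bash
python3 -m jog '[[[0.047,0.001,0.001,0.005,0],[0.047,0.001,0,0.005,0],[0.047,0,0,0.003,0],[0.047,0,0,0.002,0],[0.04,0,0,0,0],[0.03,0,0,0,0],[0.02,0,0,0,0],[0.02,0,0,0,0]]]' 60; python3 go.py 0.5565 0.2248 0.009 0.1
```

```text
t: 39.1
ee_pos: [0.5578, 0.2252, 0.0093]
ee_rot: [0.996, 0.051, -0.08, -0.007]
ft_force: [-0.0, -0.9, -0.4]
opening: 0.328
t 39.1 pos [0.5578 0.2252 0.0093] yaw 0.104 tilt [-0.158 -0.022 -0.987] op 0.328 ft [-0.  -0.9 -0.4] q [0.28 0.63 1.68 0.06 0.98 1.72]
twist 0.004 delta_now [-0.0013  0.0002  0.0005] delta_after_twist [-0.0014  0.0002  0.0003]
```

```bash
python3 -m jog '[[[0.02,0,0,0,0],[0.02,0,0,-0.003,0],[0.02,0,0,-0.01,0],[0.02,-0.003,0,-0.02,0],[0.02,-0.003,0,-0.02,0],[0.02,-0.003,0,-0.025,0],[0.02,-0.003,0,-0.025,0],[0.02,-0.003,0,-0.02,0]]]'; python3 go.py 0.454 -0.18 0.13 0.125
python3 - <<'E'
from h import *
for n in ("scene",):
    s=cams.snapshot(n); save(f"pics/g15{n}.png",cv2.resize(s["frame"][150:300,320:500],None,fx=4,fy=4,interpolation=cv2.INTER_CUBIC))
E
```

```text
t: 39.9
ee_pos: [0.5597, 0.2217, 0.1352]
ee_rot: [0.995, 0.051, -0.084, -0.006]
ft_force: [0.0, 0.1, -1.5]
opening: 0.321
t 39.9 pos [0.5597 0.2217 0.1352] yaw 0.103 tilt [-0.167 -0.02  -0.986] op 0.321 ft [ 0.   0.1 -1.5] q [0.28 0.46 1.64 0.05 1.2  1.73]
twist -0.022 delta_now [-0.1436  0.3892  0.0219] delta_after_twist [-0.1549  0.3854  0.0052]
```

View pics/g15scene.png

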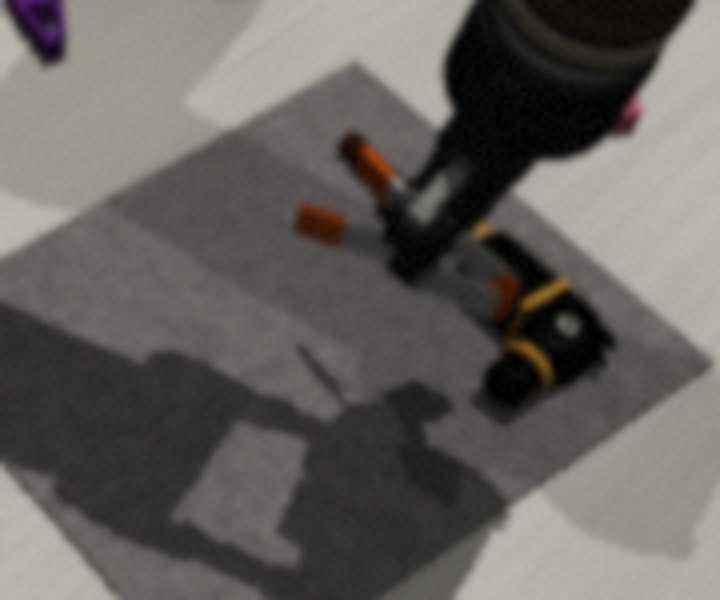

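```bash
python3 -m jog '[[[0.02,-0.004,0.012,0,-0.02],[0.02,-0.011,0.03,0,0],[0.02,-0.011,0.03,0,0],[0.02,-0.011,0.03,0,0],[0.02,-0.011,0.03,0,0],[0.02,-0.011,0.03,0,0],[0.02,-0.011,0.03,0,0],[0.02,-0.011,0.03,0,0]]]'; python3 go.py 0.454 -0.18 0.13 0.125
```

```text
t: 40.75
ee_pos: [0.511, -0.0109, 0.1493]
ee_rot: [0.995, 0.065, -0.075, -0.008]
ft_force: [-0.6, -0.7, -1.8]
opening: 0.325
t 40.75 pos [ 0.511  -0.0109  0.1493] yaw 0.133 tilt [-0.149 -0.026 -0.989] op 0.325 ft [-0.6 -0.7 -1.8] q [-0.1   0.28  1.86 -0.01  1.15  1.34]
twist 0.008 delta_now [-0.0751  0.1609  0.0265] delta_after_twist [-0.0776  0.1607  0.0193]
```

```bash
python3 -m jog '[[[0.02,-0.01,0.028,0,0],[0.02,-0.01,0.028,0,0],[0.02,-0.01,0.028,0,0],[0.02,-0.01,0.028,0,0],[0.02,-0.01,0.02,0,0],[0.02,-0.004,0.01,0,0],[0.02,0,0,0,0],[0.02,0,0,0,0]]]'; python3 go.py 0.454 -0.18 0.06 0.125
```

```text
t: 41.55
ee_pos: [0.4729, -0.1674, 0.1535]
ee_rot: [0.995, 0.062, -0.074, -0.008]
ft_force: [0.7, 0.2, -1.4]
opening: 0.326
t 41.55 pos [ 0.4729 -0.1674  0.1535] yaw 0.127 tilt [-0.146 -0.026 -0.989] op 0.326 ft [ 0.7  0.2 -1.4] q [-0.4   0.25  1.88 -0.06  1.15  1.08]
twist 0.002 delta_now [-0.0065  0.0126  0.0952] delta_after_twist [-0.0204  0.0101  0.0935]
```

```bash
python3 -m jog '[[[0.02,-0.004,0.006,0.01,0],[0.02,-0.003,0.004,0.015,0],[0.02,0,0.002,0.015,0],[0.02,0,0,0.015,0],[0.02,0,0,0.015,0],[0.02,0,0,0.012,0],[0.02,0,0,0.005,0],[0.02,0,0,0,0]]]'; python3 go.py 0.454 -0.18 0.03 0.125
python3 - <<'E'
from h import *
for n in ("scene",):
    s=cams.snapshot(n); save(f"pics/g16{n}.png",cv2.resize(s["frame"][260:460,100:360],None,fx=3,fy=3,interpolation=cv2.INTER_CUBIC))
E
```

```text
t: 42.35
ee_pos: [0.4539, -0.1742, 0.0614]
ee_rot: [0.995, 0.067, -0.075, -0.009]
ft_force: [1.1, -0.2, -1.1]
opening: 0.326
t 42.35 pos [ 0.4539 -0.1742  0.0614] yaw 0.137 tilt [-0.148 -0.028 -0.989] op 0.326 ft [ 1.1 -0.2 -1.1] q [-0.42  0.37  1.96 -0.07  0.95  1.06]
twist 0.012 delta_now [0.004  0.0066 0.031 ] delta_after_twist [-0.0006  0.0057  0.0314]
```

View pics/g16scene.png

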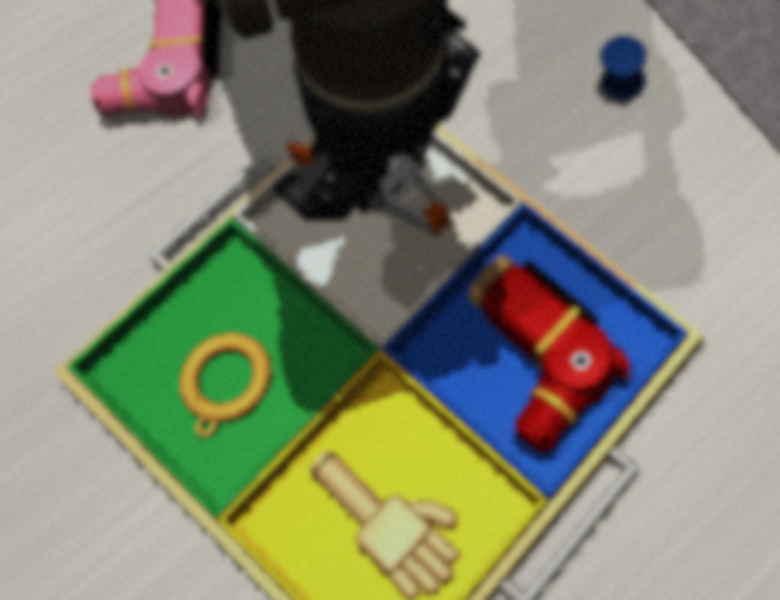

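```bash
python3 -m jog '[[[0.02,0.002,0.004,0.006,0.01],[0.02,0.001,0.002,0.008,0],[0.02,0.001,0.001,0.008,0],[0.02,0.001,0,0.006,0],[0.02,0,0,0.003,0],[0.02,0,0,0.001,0],[0.02,0,0,0,0],[0.02,0,0,0,0]]]'; python3 go.py 0.454 -0.18 0.013 0.125
python3 - <<'E'
from h import *
for n in ("scene",):
    s=cams.snapshot(n); save(f"pics/g17{n}.png",cv2.resize(s["frame"][260:420,100:300],None,fx=4,fy=3.7,interpolation=cv2.INTER_CUBIC))
E
```

```text
t: 43.2
ee_pos: [0.4577, -0.1821, 0.0281]
ee_rot: [0.995, 0.062, -0.072, -0.008]
ft_force: [0.9, -0.8, -0.2]
opening: 0.328
t 43.2 pos [ 0.4577 -0.1821  0.0281] yaw 0.126 tilt [-0.143 -0.024 -0.989] op 0.328 ft [ 0.9 -0.8 -0.2] q [-0.43  0.43  1.96 -0.07  0.89  1.06]
twist 0.001 delta_now [-0.0012 -0.0022  0.0155] delta_after_twist [-0.0034 -0.0025  0.0151]
```

View pics/g17scene.png

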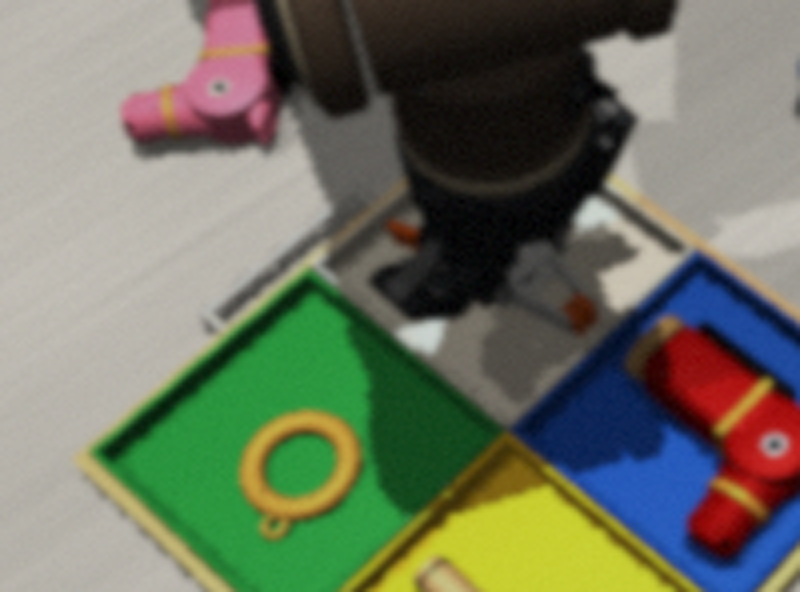

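```bash
python3 -m jog '[[[0.02,-0.001,-0.001,0.003,0],[0.02,-0.001,0,0.004,0],[0.02,0,0,0.004,0],[0.02,0,0,0.002,0],[0.02,0,0,0.001,0],[0.02,0,0,0.001,0],[0.02,0,0,0,0],[0.02,0,0,0,0]]]'; python3 go.py 0.454 -0.18 0.012 0.125
```

```text
t: 44.05
ee_pos: [0.4535, -0.1813, 0.0128]
ee_rot: [0.995, 0.062, -0.072, -0.007]
ft_force: [1.7, -0.4, -0.5]
opening: 0.326
t 44.05 pos [ 0.4535 -0.1813  0.0128] yaw 0.126 tilt [-0.142 -0.023 -0.99 ] op 0.326 ft [ 1.7 -0.4 -0.5] q [-0.43  0.45  1.97 -0.07  0.85  1.07]
twist 0.001 delta_now [ 0.0008 -0.0012  0.0008] delta_after_twist [ 0.0007 -0.0012  0.0008]
```

Nearly seated; lower another millimetre, release, then lift.

```bash
python3 -m jog '[[[0.02,0,0,0.001,0],[0.02,0,0,0.0005,0],[0.02,0,0,0,0],[0.035,0,0,0,0],[0.04,0,0,0,0],[0.045,0,0,0,0],[0.045,0,0,0,0],[0.045,0,0,0,0]]]'; python3 go.py 0.454 -0.18 0.012 0.125; python3 -m jog '[[[0.045,0,0,-0.003,0],[0.045,0,0,-0.01,0],[0.045,0,0,-0.015,0],[0.045,0,0,-0.02,0],[0.045,-0.01,0,-0.025,0],[0.045,-0.01,0,-0.025,0],[0.045,-0.01,0,-0.02,0],[0.045,-0.01,0,-0.02,0]]]'; python3 -m jog '[[[0.045,-0.02,0,0,0],[0.045,-0.02,0.02,-0.01,0],[0.045,-0.02,0.03,-0.01,0],[0.045,-0.01,0.03,-0.01,0],[0.045,0,0.03,0,0],[0.045,0,0.03,0,0],[0.045,0,0.03,0,0],[0.045,0,0,0,0]]]'
python3 - <<'E'
from h import *
for n in ("scene","top"):
    s=cams.snapshot(n); save(f"pics/g18{n}.png",s["frame"])
    if n=="scene": save(f"pics/g18c.png",cv2.resize(s["frame"][280:480,100:360],None,fx=3,fy=3,interpolation=cv2.INTER_CUBIC))
E
```

```text
t: 44.85
ee_pos: [0.4544, -0.1818, 0.0124]
ee_rot: [0.996, 0.062, -0.071, -0.007]
ft_force: [0.4, 0.4, -0.4]
opening: 0.524
t 44.85 pos [ 0.4544 -0.1818  0.0124] yaw 0.126 tilt [-0.141 -0.022 -0.99 ] op 0.524 ft [ 0.4  0.4 -0.4] q [-0.43  0.46  1.97 -0.07  0.85  1.07]
twist 0.001 delta_now [-0.0001 -0.0018  0.0005] delta_after_twist [-0.0002 -0.0018  0.0004]
t: 45.65
ee_pos: [0.4336, -0.1866, 0.1611]
ee_rot: [0.995, 0.062, -0.073, -0.008]
ft_force: [1.2, -0.3, 0.1]
opening: 0.528
t: 46.45
ee_pos: [0.3915, -0.3721, 0.2119]
ee_rot: [0.996, 0.063, -0.065, -0.001]
ft_force: [-0.5, -0.1, -0.2]
opening: 0.529
```

View pics/g18c.png

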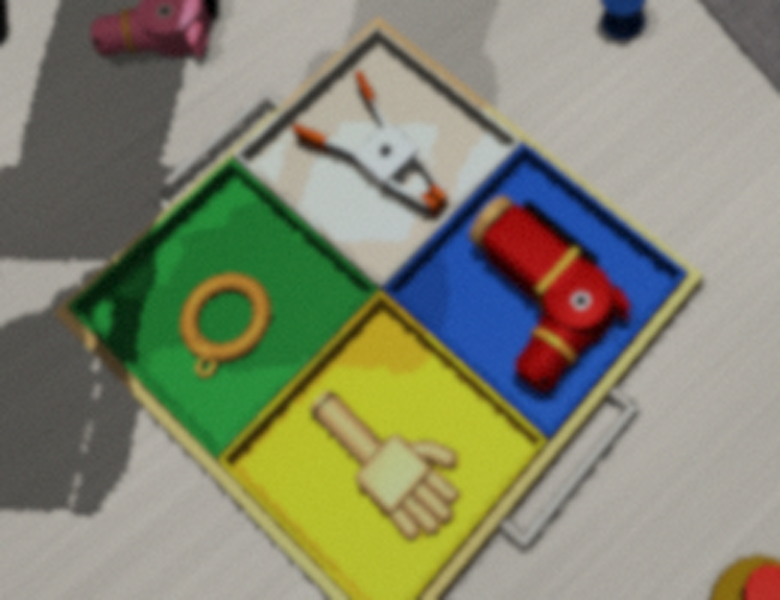

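View pics/g18top.png

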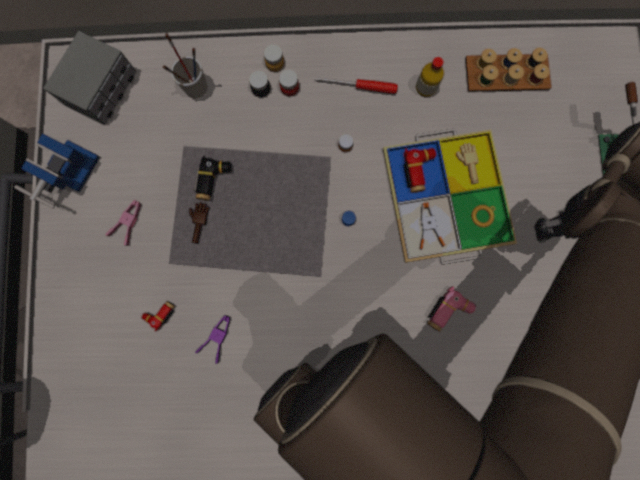

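```bash
python3 - <<'E'
from h import *
a=cv2.imread("pics/top0.png");b=cv2.imread("pics/g18top.png")
print(np.abs(a[150:260,180:236].astype(int)-b[150:260,180:236]).mean(), np.abs(a[40:130,260:400].astype(int)-b[40:130,260:400]).mean())
cv2.imwrite("pics/fin.png",cv2.resize(b[125:265,375:525],None,fx=4.2,fy=4.2,interpolation=cv2.INTER_CUBIC))
E
```

```text
2.628896103896104 2.2471957671957674
```

View pics/fin.png

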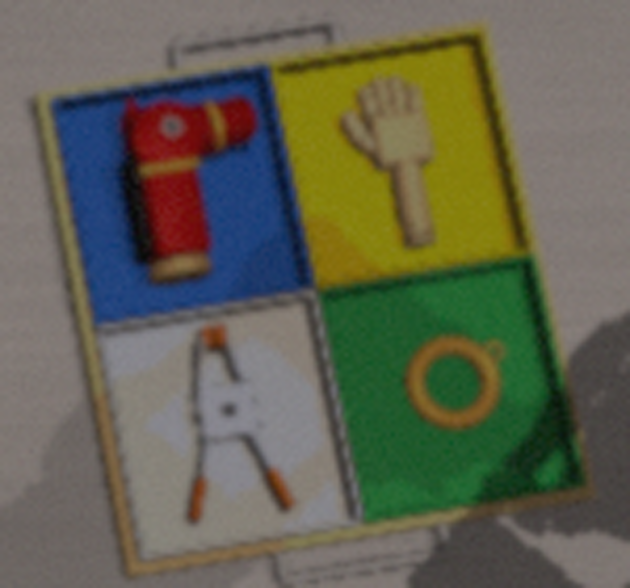

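```bash
python3 -c "
from rig import finish_job
print(finish_job())"
```

```text
the job is handed in; nothing more can be done
None
```

All four parts are kitted and the job is handed in, at about 46.5 s of the 106 s allowed. The red head (the larger one, on the mat) is in the blue tray, the birch hand in yellow, the brass ring in green and the chrome clamp in white. Each part was lowered to about 1 mm above or onto its tray floor before the fingers opened.

- **Placing:** The last top and scene pictures show all four parts inside their walls. As far as two colour pictures can tell without depth, each lies flat. The red head's ears look close to the tray wall in the top view, but the scene view shows a gap.
- **Parts left alone:** The patch of the top picture holding the black head and walnut hand matches the first picture to within about noise level (mean difference 2.6, against 2.2 for a patch nothing touched). The pink and purple look-alikes and the small red head were not touched.
- **Robot:** The gripper was open and clear of everything, about 0.2 m up.
- **What did not go cleanly:** The tool's tilt drifted to about 0.16 rad over the moves. It cannot be commanded back, and my two attempts to undo it did not help. The tilt changed by no more than about 0.04 rad between picking up and releasing any part, so none should have been set down noticeably tilted. `finish_job` reported no verdict.

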